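Fit the neck-rest bar into the bottle rack

TASK

Push the sliding lid of the wooden box right out to its stop, lift out the neck-rest bar and lay it gently, hollows up, across the front of the two ledges of the bottle rack, and let it go there. Then push it back along the ledges, under the upper slat, until it drops into the notches of both ledges and lies level. Do not drop the bar or bang or force it against the rack, and do not disturb the other things on the table.

Things in the scene. Friction and masses are not known exactly. Their poses are not given: they have to be found in the camera images.
- rack: Fixed wooden two-tier bottle rack, open front and rear. Origin on the table, midway between its two ledges, under the centre of their notches; x into the rack from its front, y from ledge to ledge, z up. The tiers slide on posts and are clamped at an unknown height: the flat front of the ledges is 70 to 100 mm above the table, same on both sides; see or feel it.
- lay_foot (a point): Point on the table under the middle of the place to lay the bar, 72 mm in front of the notch centre. Ledges run along rack x at y = +-84 to +-106 mm, flat from rack x = -105 to -14.5 mm. Outside them, side panels rise 14 mm above them and guide the bar's ends, 12 mm thick. Posts at y = +-126 mm, 160 mm tall. Between the ledges it is open, and nothing is above in front of rack x = -15 mm.
- slat_foot (a point): Point on the table (1 mm up) under the notches and the slat. Notches: rack x = -14.5 to +14.5 mm, floor 4 mm below the flat front, then a stop block 6 mm higher than the flat front. The upper slat, rack x = -12 to +12 mm, across the whole width, has its underside 50 mm above the flat front, is 12 mm thick and bars the way from above; a half bottle lies on it, up to 130 mm above the flat front.
- bar_mid (a point): Centre, half-way up, of the neck-rest bar: a loose pale wooden bar 200 mm long (its x), 24 mm wide (its y) and 24 mm high (z up), about 0.1 kg, with two hollows 10 mm deep in its top, at 23 to 74 mm either side of the middle; the middle 46 mm has the full height. It lies on the box's floor, along the box's x.
- bar: The same neck-rest bar; origin at the centre of its underside.
- box: Fixed wooden box, outside 236 mm (x) by 128 mm (y) by 64 mm high, its x pointing to its far end (away from the robot). Origin on the table level, on its middle line, 40 mm from its centre towards the far end. Inner floor 22 mm above the table, inside 220 by 112 mm, 102 mm clear between the lips over the lid's grooves (lips up to 64 mm high). The lid slides along the box's -x, towards the robot, over the low end wall.
- lid (a joint): Travel of the lid in m: 0 shut, 0.22 at its stop, when the whole inside is uncovered. It slides with a friction of about 2 N and stays where it is left; it does not come off.
- lid_pull (a point): Top centre of the cleat on the lid: a dark wooden strip 60 mm long (box y), 14 mm thick (box x), standing 18 mm above the lid's top, which lies 56 mm above the table. With the lid shut it is 50 mm from the box's origin towards +x. Push it along the box's -x from its far side.
- tasting_cup: Small steel cup, 52 mm across, 45 mm high. Bystander, loose: leave it where it stands.
- cork_a: Cork standing on end, 24 mm across, 45 mm high. Bystander, loose: leave it where it stands.
- bottle_a: Green wine bottle, 74 mm across, 290 mm high. Bystander, loose: leave it where it stands.
- bottle_b: Green wine bottle, 74 mm across, 290 mm high. Bystander, loose: leave it where it stands.
- jar: Glass jar, 70 mm across, 90 mm high. Bystander, loose: leave it where it stands.
- corkscrew: T-shaped corkscrew lying flat, 100 mm wide, 20 mm high. Bystander, loose: leave it where it stands.
- notebook: Grey notebook, 150 by 120 by 18 mm. Bystander, loose: leave it where it stands.

How it is judged:
By the outcome, as a careful person would: the job done as asked, in the order asked, and still so for the second after the job is handed in, with the robot touching nothing.
It also fails if it takes over 67 s, if anything falls off the work surface, if the arm or the gripper's body presses on something with over 40 N, if the wrist force passes 120 N, or if a joint passes its speed limit or range.

ROBOT

A 6-joint arm with a two-finger parallel gripper is mounted at the origin on the work surface. World frame = base frame: x ahead of the robot, y to its left, z up, the work surface at z = 0. Lengths are in m, angles in degrees, forces in N, time in s.
With the tool pointing down it reaches from about 0.375 to 0.9 m from the base axis. Payload 3.1 kg.
Tool frame: the origin (TCP) lies at the very end of the fingers, on their centre line; the grasp point (between the pads) lies 19 mm behind it; z points along the fingers, y is the line along which they close (so a half turn about z gives the same grasp; the last joint's range is limited). The gripper opens to 87 mm and grips with 3 to 60 N. Pads are 19 mm wide; open, the fingers measure 117 mm over their backs; the gripper's body (75 mm by 190 mm) begins 51 mm behind the grasp point.
Start: joints at [66.492, 30.224, 82.088, -0, 67.689, -10.227], TCP at [0.144, 0.608, 0.223] pointing down, gripper open.
Joint ranges: [-176.69, 176.69], [-43.24, 126.21], [12.49, 139.97], [-82, 262], [0, 151.66], [-163.58, 163.58]. Speed limits (degrees/s): [159.86, 159.86, 180, 180, 180, 180].

INTERFACE

Orientations are given as a 3x3 rotation matrix whose columns are the frame's x, y, z axes.
In Python, from rig import bot gives the robot as it stands.
- The arm moves only by the tool move_arm, never from a script. Its argument "increments" is a list of rows, each an object with "xyz": the shift along the tool's x, y, z in mm, a list of three; "roll": the turn about the tool's z in rad; "grip": the opening in per cent of the stroke, from 0 (shut) to 100 (fully open). A call has 1 to 5 rows; each row shifts and turns the commanded pose from where the row before left it, along the tool's axes as they then stand; what a row does not reach is not made up. A row lasts 1/12 s, in which the tool goes at most 41.7 mm and 7.16 degrees, less where a joint would pass 70% of its speed; a pose out of reach is approached as far as the arm can. A call is refused whole if a number of a shift passes 41.7 or a number of a turn 0.125, either way. A call with a gripper value outside its range is refused whole. The fingers move at their own pace and stop on an object; the grip force is fixed at half the most. Time passes only in rows, so rows that do not move let the fingers close. It gives the time, the measured TCP pose, the force, the opening and the grip force at its end, in the units of the state.
- bot.read_state(): the state, without advancing time (a new reading comes with each control period).
- bot.capture(name): name is "side" or "top" or "wrist"; returns (picture, depth): 480x640x3 uint8, red, green, blue; 480x640 float32, m along the optical axis (not along the pixel's ray), 0 where there is no reading.
- bot.camera_model(name): a dict with "intrinsics" (3x3 intrinsics, pixels), "D" ([k1, k2, p1, p2, k3] as OpenCV has them; the pictures are not rectified), "rvec" (rotation vector, rad) and "tvec" (3), from world to camera coordinates, as OpenCV has them; the wrist camera has in their place "tool_from_camera" (4x4, takes a point from camera to tool coordinates, whose origin is the TCP and whose axes are the flange's). Camera axes: x right, y down, z forward; pixel columns grow to the right and rows downward; lengths in m; the calibration is good to about 2 mm. A picture is of the moment at which its call begins: read the wrist's pose just before it. camera_model takes no time and is no camera call.
- bot.hand_in(): hands the job in; it is judged then, once.
Trained networks look in the newest picture that a camera, given by its name, has taken for a name from the list of things; names that differ only in an ending like _2 or _b are one class to them, and where a whole thing is asked for, a point or a joint stands for the part that bears it (a point fixed in the world has none). Each returns a list of dicts, best first, with "conf" (0 to 1); they miss things now and then, are a little off and sometimes report something else, mostly with a low value. They report only what shows in the picture. A call takes as long as a camera call.
- bot.spot_in(label, camera): "at" ([x, y, z] in m, in the coordinates of the camera as it stood for that picture, good to about 4 mm: the middle of the surface that is visible of it).
- bot.trace(label, camera): "mask" (480x640 bool, what is visible of it).
The state is a dict: "time_s": time; "joint_positions": joint angles; "qvel": joint speeds; "tau": joint torques, N m; "position": TCP position; "tcp_rot": TCP orientation; "force": force on the tool from outside, world axes, zero at the start; "moment": the same for the moment, N m; "opening": opening from 0.0 (shut) to 1.0 (fully open); "grasp_force": force on a finger pad.
Only numpy, scipy, OpenCV 4.12 (cv2) and the standard library are available. Lean on these libraries where they do the work, as an engineer would, in place of code of your own. Each camera call takes 0.05 s, during which the arm holds its last target. There are 200 camera calls.

## Working session

There is one attempt and no reset: what is moved stays moved. The work goes in short steps, Python scripts to look and compute and a tool call to move; the robot and the scene stay as the last step left them, time stands still between calls to the robot, and variables do not carry over. Pictures are saved under pics/ and viewed, at most 10 in all, crops included, and the job is handed in when it is done.

Besides the shell and the picture viewer there is one more tool, called after ">>>" as a command line: name --argument value ..., lists and objects as JSON in quotes. move_arm: Moves the arm, as the interface text tells. Its arguments: {"type":"object","properties":{"increments":{"type":"array"}},"required":["increments"]}

```bash
ls; mkdir -p pics
cat > h.py <<'E'
import numpy as np,cv2
from rig import bot
def w2c(name,st=None):
    m=bot.camera_model(name)
    if name=='wrist':
        s=st or bot.read_state(); T=np.eye(4); T[:3,:3]=s['tcp_rot']; T[:3,3]=s['position']
        return np.linalg.inv(T@np.array(m['tool_from_camera'])),m
    T=np.eye(4); T[:3,:3]=cv2.Rodrigues(np.array(m['rvec'],float))[0]; T[:3,3]=np.ravel(m['tvec']); return T,m
def cloud(name,depth,st=None):
    T,m=w2c(name,st); K=np.array(m['intrinsics']);D=np.array(m['D'])
    v,u=np.mgrid[:480,:640]; p=cv2.undistortPoints(np.stack([u,v],-1).reshape(-1,1,2).astype(float),K,D).reshape(480,640,2)
    P=np.concatenate([p*depth[...,None],depth[...,None]],-1)
    i=np.linalg.inv(T); W=P@i[:3,:3].T+i[:3,3]; W[depth==0]=np.nan; return W
def toW(name,at,st=None):
    i=np.linalg.inv(w2c(name,st)[0]); return i[:3,:3]@np.array(at)+i[:3,3]
def proj(name,X,st=None):
    T,m=w2c(name,st); return cv2.projectPoints(np.array(X,float).reshape(-1,1,3),cv2.Rodrigues(T[:3,:3])[0],T[:3,3],np.array(m['intrinsics']),np.array(m['D']))[0].reshape(-1,2)
E
python3 - <<'E'
from h import *
s=bot.read_state(); print({k:np.round(v,3).tolist() for k,v in s.items()})
for c in('top','side'):
    p,d=bot.capture(c); cv2.imwrite(f'pics/{c}0.png',p[...,::-1]); np.save(c+'0.npy',cloud(c,d))
    for l in ('rack','box','lid_pull','bar','tasting_cup','cork_a','bottle_a','jar','corkscrew','notebook'):
        print(c,l,[(round(r['conf'],2),np.round(toW(c,r['at']),3).tolist()) for r in bot.spot_in(l,c)[:3]])
E
```

```text
pics
{'time_s': 0.0, 'joint_positions': [66.493, 30.28, 82.156, -0.001, 67.687, -10.227], 'qvel': [-0.085, -0.068, -0.087, 0.021, 0.015, 0.107], 'tau': [0.0, -44.004, -17.659, 0.063, 0.058, -0.0], 'position': [0.143, 0.608, 0.222], 'tcp_rot': [[-0.973, 0.23, -0.001], [0.23, 0.973, -0.002], [0.0, -0.002, -1.0]], 'force': [0.213, -0.031, -0.287], 'moment': [0.027, -0.015, 0.075], 'grasp_force': 0.0, 'opening': 0.999}
top rack [(0.98, [0.633, 0.259, 0.149])]
top box [(0.97, [0.509, -0.265, 0.058])]
top lid_pull [(0.69, [0.501, -0.266, 0.059])]
top bar []
top tasting_cup [(0.68, [0.566, -0.003, 0.016])]
top cork_a [(0.63, [0.483, -0.018, 0.047])]
top bottle_a [(0.93, [0.594, -0.475, 0.18]), (0.89, [0.585, 0.459, 0.184])]
top jar [(0.74, [0.696, 0.015, 0.091]), (0.57, [0.397, 0.013, 0.011])]
top corkscrew [(0.95, [0.398, 0.009, 0.017])]
top notebook [(0.55, [0.404, 0.523, 0.014]), (0.54, [0.398, 0.007, 0.015]), (0.47, [0.5, -0.266, 0.059])]
side rack [(0.93, [0.6, 0.255, 0.099]), (0.33, [0.582, -0.493, 0.153])]
side box [(0.68, [0.483, -0.271, 0.06]), (0.56, [0.584, -0.492, 0.155])]
side lid_pull [(0.86, [0.494, -0.269, 0.056])]
side bar []
side tasting_cup [(0.67, [0.562, 0.0, 0.031]), (0.66, [0.602, 0.257, 0.101])]
side cork_a [(0.62, [0.473, -0.022, 0.037])]
side bottle_a [(0.94, [0.58, -0.49, 0.155]), (0.66, [0.571, 0.462, 0.153])]
side jar [(0.77, [0.691, 0.008, 0.061])]
side corkscrew [(0.76, [0.391, 0.007, 0.015])]
side notebook [(0.78, [0.389, 0.516, 0.02])]
```

View pics/top0.png

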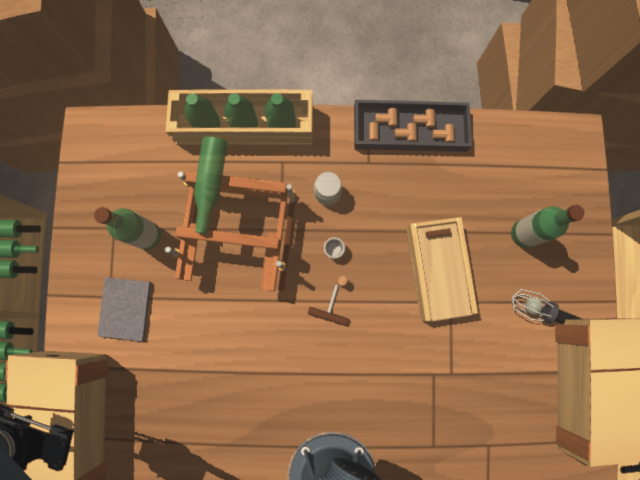

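View pics/side0.png

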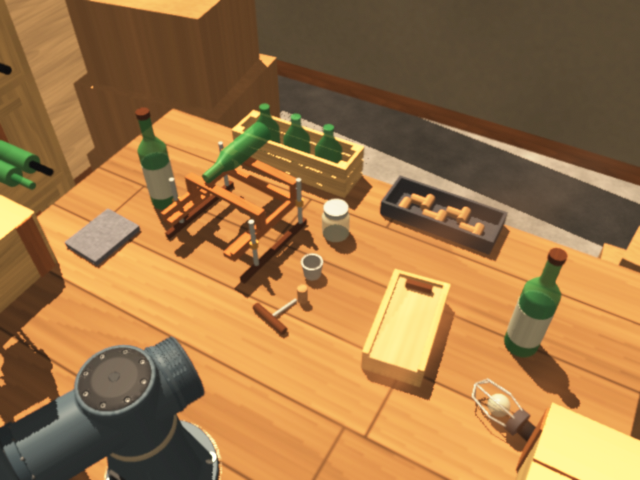

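Top view: box centred near px (443,270), cleat at (438,234), towards its far end. The rack is at about (235,230), with ledge fronts at (185,265) and (271,280) and the slat running (180,232)–(280,242). Next I'll fit poses from the depth clouds.

Run:
```python
from h import *
bot.capture('top');W=np.load('top0.npy')
def rect(P):
    r=cv2.minAreaRect((P[:,:2]*1000).astype(np.float32)); return np.round(r[0],1),np.round(r[1],1),round(r[2],2),len(P)
mb=bot.trace('box','top')[0]['mask'];P=W[mb];P=P[~np.isnan(P[:,0])]
print('box z',np.histogram(P[:,2],bins=np.arange(0,.1,.005)))
print(rect(P[(P[:,2]>.052)]))
Q=P[P[:,2]>.068];print('cleat',rect(Q),Q.mean(0))
mr=bot.trace('rack','top')[0]['mask'];P=W[mr];P=P[~np.isnan(P[:,0])]
print('rack z',list(zip(*[x.round(3).tolist() for x in np.histogram(P[:,2],bins=np.arange(0,.26,.01))[::-1]])))
np.save('rackP.npy',P)
S=bot.capture('side')
for n in ('rack',):
    m=bot.trace(n,'side')[0]['mask'];P2=np.load('side0.npy')[m];P2=P2[~np.isnan(P2[:,0])];np.save('rackS.npy',P2)
# orthographic height map of scene region from both clouds
A=np.concatenate([np.load('top0.npy').reshape(-1,3),np.load('side0.npy').reshape(-1,3)]);A=A[~np.isnan(A[:,0])]
im=np.zeros((600,600,3),np.uint8)
x0,y0=.40,.05
for p in A[np.argsort(A[:,2])]:
    r=int(599-(p[0]-x0)*1500);c=int(599-(p[1]-y0)*1500)
    if 0<=r<600 and 0<=c<600 and -0.01<p[2]<.25: cv2.circle(im,(c,r),1,cv2.applyColorMap(np.uint8([[min(255,max(0,p[2]*1000))]]),cv2.COLORMAP_JET)[0,0].tolist(),-1)
cv2.imwrite('pics/map.png',im)
```

```text
box z (array([  40,   38,   39,   38,   36,   52,   45,   54,   44,   96, 1497,
       2183,  935,  317,   91,   29,    0,    0,    0]), array([0.   , 0.005, 0.01 , 0.015, 0.02 , 0.025, 0.03 , 0.035, 0.04 ,
       0.045, 0.05 , 0.055, 0.06 , 0.065, 0.07 , 0.075, 0.08 , 0.085,
       0.09 , 0.095]))
(array([ 509.9, -266.3]), array([238.8, 132.1]), 8.08, 4801)
cleat (array([ 514. , -263.3]), array([225.3, 126.4]), 9.1, 154) [ 0.5771668  -0.25458448  0.07229844]
rack z [(0.0, 87), (0.01, 460), (0.02, 76), (0.03, 7), (0.04, 5), (0.05, 3), (0.06, 3), (0.07, 135), (0.08, 1158), (0.09, 686), (0.1, 465), (0.11, 39), (0.12, 41), (0.13, 65), (0.14, 1528), (0.15, 423), (0.16, 101), (0.17, 368), (0.18, 483), (0.19, 854), (0.2, 246), (0.21, 0), (0.22, 0), (0.23, 0), (0.24, 0)]
```

View pics/map.png

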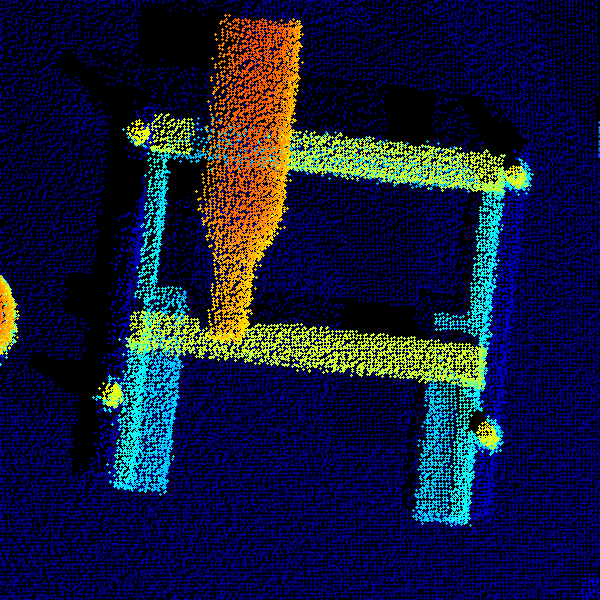

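The map shows the rack yawed about -6°, with the slat near (0.567, 0.245). The bottle neck ends at the slat's front edge at px (230,335). I'll refine the numbers and check clearance around that bottle.

```bash
cat > rk.py <<'E'
from h import *
A=np.concatenate([np.load('top0.npy').reshape(-1,3)]);A=A[~np.isnan(A[:,0])]
def rack(A,c,yaw):
    c=np.array(c)
    X=np.array([np.cos(yaw),np.sin(yaw)]);Y=np.array([-X[1],X[0]])
    return np.c_[(A[:,:2]-c)@X,(A[:,:2]-c)@Y,A[:,2]]
E
python3 - <<'E'
from rk import *
c=np.array([.567,.245]);yaw=np.deg2rad(-6.1)
for k in range(5):
    R=rack(A,c,yaw)
    s=R[(abs(R[:,0])<.025)&(R[:,1]>-.1)&(R[:,1]<.02)&(R[:,2]>.125)&(R[:,2]<.165)]
    # edges per y bin
    b=np.arange(-.1,.02,.01);lo=[];hi=[]
    for y in b:
        q=s[(s[:,1]>=y)&(s[:,1]<y+.01),0]; lo.append(np.percentile(q,3));hi.append(np.percentile(q,97))
    m=(np.array(lo)+hi)/2; a,o=np.polyfit(b+.005,m,1)
    yaw-=a; X=np.array([np.cos(yaw),np.sin(yaw)]);c=c+o*X
R=rack(A,c,yaw);print('yaw',np.rad2deg(yaw),'wid',np.mean(np.array(hi)-lo),'slat z',np.median(s[:,2]))
L=R[(R[:,0]>-.095)&(R[:,0]<-.03)&(R[:,2]>.06)&(R[:,2]<.118)&(abs(R[:,1])<.135)]
for sg in(1,-1):
    q=L[L[:,1]*sg>0]; print('ledge',sg,np.histogram(q[:,1]*sg,bins=np.arange(.07,.13,.003)))
    f=q[(q[:,1]*sg>.09)&(q[:,1]*sg<.102)];print('inner',np.percentile(q[:,1],[1,3,50,97,99]),'z',np.median(f[:,2]),f[:,2].std())
f=R[(R[:,2]>.06)&(R[:,2]<.12)&(abs(abs(R[:,1])-.095)<.008)&(R[:,0]<-.06)];print('front',np.percentile(f[:,0],[0,1,5]))
for sg in (1,-1):
    p=R[(R[:,2]>.145)&(R[:,1]*sg>.112)&(R[:,1]*sg<.14)&(R[:,0]<-.015)&(R[:,0]>-.08)];print('post',p.mean(0),p[:,2].max())
N=R[(R[:,2]>.155)&(R[:,1]>-.0)&(R[:,1]<.1)&(R[:,0]<.15)&(R[:,0]>-.03)]
for x in np.arange(-.03,.15,.015):
    q=N[(N[:,0]>=x)&(N[:,0]<x+.015)]
    if len(q)>3: print('neck x',round(x,3),np.percentile(q[:,1],[3,97]).round(3),'top',np.percentile(q[:,2],95).round(3))
print('c',c)
# box
B=A[(A[:,0]>.36)&(A[:,0]<.66)&(A[:,1]>-.37)&(A[:,1]<-.16)&(A[:,2]>.05)]
T=A[(A[:,0]>.36)&(A[:,0]<.66)&(A[:,1]>-.37)&(A[:,1]<-.16)]
print('lid z',np.median(B[:,2]))
cb=np.array([.510,-.266]);yb=np.deg2rad(8)
for k in range(5):
    Q=rack(B,cb,yb);lo=[];hi=[];bb=np.arange(-.1,.1,.01)
    for x in bb:
        q=Q[(Q[:,0]>=x)&(Q[:,0]<x+.01),1];lo.append(np.percentile(q,1.5));hi.append(np.percentile(q,98.5))
    a,o=np.polyfit(bb+.005,(np.array(lo)+hi)/2,1);yb+=a;cb=cb+o*np.array([-np.sin(yb),np.cos(yb)])
Q=rack(B,cb,yb);q=Q[abs(Q[:,1])<.05];print('box yaw',np.rad2deg(yb),'w',np.mean(np.array(hi)-lo),'x ext',np.percentile(q[:,0],[.5,99.5]),cb)
t=Q[(abs(Q[:,1])<.028)&(Q[:,0]>.06)&(Q[:,0]<.104)]
for x in np.arange(.06,.12,.005):
    u=Q[(abs(Q[:,1])<.028)&(Q[:,0]>=x)&(Q[:,0]<x+.005)]; print(round(x,3),u[:,2].mean().round(4),end=' ')
E
```

```text
yaw -6.417121883321315 wid 0.022640077977897435 slat z 0.14803593415778415
ledge 1 (array([ 0,  0,  0,  0, 61, 31, 35, 33, 31, 36, 32, 54, 59, 36, 33, 31,  9,
       18,  7]), array([0.07 , 0.073, 0.076, 0.079, 0.082, 0.085, 0.088, 0.091, 0.094,
       0.097, 0.1  , 0.103, 0.106, 0.109, 0.112, 0.115, 0.118, 0.121,
       0.124, 0.127]))
inner [0.08282022 0.08324167 0.10260924 0.12366697 0.12806782] z 0.08611976331989346 0.002216972793520002
ledge -1 (array([ 0,  0,  0,  0,  4, 33, 33, 39, 36, 32, 37, 21, 32, 35, 33, 38,  5,
        2,  6]), array([0.07 , 0.073, 0.076, 0.079, 0.082, 0.085, 0.088, 0.091, 0.094,
       0.097, 0.1  , 0.103, 0.106, 0.109, 0.112, 0.115, 0.118, 0.121,
       0.124, 0.127]))
inner [-0.13313521 -0.13060072 -0.1022233  -0.08590249 -0.08503931] z 0.08628943058481742 0.0023844277897846554
front [-0.10575753 -0.10482185 -0.10307767]
post [-0.04559176  0.12478252  0.15681858] 0.16226525727707197
post [-0.04487729 -0.12518391  0.15859881] 0.1614695821119716
neck x -0.015 [0.05  0.063] top 0.18
neck x 0.0 [0.043 0.066] top 0.179
neck x 0.015 [0.042 0.066] top 0.181
neck x 0.03 [0.042 0.066] top 0.183
neck x 0.045 [0.039 0.067] top 0.186
neck x 0.06 [0.033 0.074] top 0.192
neck x 0.075 [0.028 0.078] top 0.198
neck x 0.09 [0.027 0.079] top 0.198
neck x 0.105 [0.028 0.078] top 0.199
neck x 0.12 [0.027 0.078] top 0.2
neck x 0.135 [0.028 0.079] top 0.202
c [0.56975465 0.24469005]
lid z 0.05673631714712346
box yaw 8.3624430268485 w 0.1251545932371926 x ext [-0.11673286  0.1175932 ] [ 0.5098317  -0.26485881]
0.06 0.0565 0.065 0.0559 0.07 0.0558 0.075 0.0558 0.08 0.0641 0.085 0.0727 0.09 0.0726 0.095 0.0559 0.1 0.0556 0.105 0.0549 0.11 0.0619 0.115 0.0628
```

Rack frame: c ≈ (0.570, 0.244), yaw -6.4°, flat front h ≈ 0.086, slat top 0.148. The neck spans rack y 42–66 mm. Box centre is (0.510, -0.265), yaw 8.4°. Now I'll move over to the box.

>>> move_arm --increments '[{"xyz":[-27,-29.5,0],"roll":0,"grip":0},{"xyz":[-27,-29.5,0],"roll":0,"grip":0},{"xyz":[-27,-29.5,0],"roll":0,"grip":0},{"xyz":[-27,-29.5,0],"roll":0,"grip":0},{"xyz":[-27,-29.5,0],"roll":0,"grip":0}]'

```text
time_s: 1.77
position: [0.2415, 0.4322, 0.2227]
tcp_rot: [[-0.973, 0.229, 0.0], [0.229, 0.973, 0.0], [-0.0, 0.0, -1.0]]
force: [0.8, 0.5, -0.1]
opening: 0.705
grasp_force: 0.0
```

>>> move_arm --increments '[{"xyz":[-27,-29.5,0],"roll":0,"grip":0},{"xyz":[-27,-29.5,0],"roll":0,"grip":0},{"xyz":[-27,-29.5,0],"roll":0,"grip":0},{"xyz":[-27,-29.5,0],"roll":0,"grip":0},{"xyz":[-27,-29.5,0],"roll":0,"grip":0}]'

```text
time_s: 2.18
position: [0.3393, 0.2575, 0.2229]
tcp_rot: [[-0.973, 0.229, 0.001], [0.229, 0.973, 0.0], [-0.001, 0.001, -1.0]]
force: [-0.1, -0.3, -0.0]
opening: 0.325
grasp_force: 0.0
```

>>> move_arm --increments '[{"xyz":[-27,-29.5,0],"roll":0,"grip":0},{"xyz":[-27,-29.5,0],"roll":0,"grip":0},{"xyz":[-27,-29.5,0],"roll":0,"grip":0},{"xyz":[-27,-29.5,0],"roll":0,"grip":0},{"xyz":[-27,-29.5,0],"roll":0,"grip":0}]'

```text
time_s: 2.6
position: [0.4368, 0.0826, 0.2229]
tcp_rot: [[-0.973, 0.23, 0.001], [0.23, 0.973, 0.0], [-0.001, 0.0, -1.0]]
force: [0.9, 0.2, -0.4]
opening: 0.018
grasp_force: 0.0
```

>>> move_arm --increments '[{"xyz":[-27,-29.5,0],"roll":0,"grip":0},{"xyz":[-27,-29.5,0],"roll":0,"grip":0},{"xyz":[-27,-29.5,0],"roll":0,"grip":0},{"xyz":[-27,-29.5,0],"roll":0,"grip":0},{"xyz":[-27,-29.5,0],"roll":0,"grip":0}]'

```text
time_s: 3.02
position: [0.5343, -0.0921, 0.2227]
tcp_rot: [[-0.973, 0.23, 0.0], [0.23, 0.973, 0.0], [-0.0, 0.0, -1.0]]
force: [0.2, -0.5, 0.3]
opening: 0.006
grasp_force: 0.0
```

>>> move_arm --increments '[{"xyz":[-27,-29.5,0],"roll":0,"grip":0},{"xyz":[-27,-29.5,0],"roll":0,"grip":0},{"xyz":[-27,-29.5,0],"roll":0,"grip":0},{"xyz":[-27,-29.5,0],"roll":0,"grip":0},{"xyz":[0,0,0],"roll":-0.1,"grip":0}]'

```text
time_s: 3.43
position: [0.6155, -0.2379, 0.2225]
tcp_rot: [[-0.991, 0.135, 0.006], [0.135, 0.991, -0.006], [-0.007, -0.005, -1.0]]
force: [1.0, -0.4, 0.5]
opening: 0.005
grasp_force: 0.0
```

>>> move_arm --increments '[{"xyz":[0,0,0],"roll":-0.1,"grip":0},{"xyz":[0,0,0],"roll":-0.1,"grip":0},{"xyz":[0,0,0],"roll":-0.079,"grip":0},{"xyz":[0,0,0],"roll":0,"grip":0}]'

```text
time_s: 3.77
position: [0.6115, -0.2299, 0.2224]
tcp_rot: [[-0.989, -0.148, -0.0], [-0.148, 0.989, 0.0], [0.0, 0.0, -1.0]]
force: [0.5, -0.1, -0.1]
opening: 0.005
grasp_force: 0.0
```

Run:
```python
from h import *
s=bot.read_state();print(np.round(s['position'],4),np.round(s['tcp_rot'],3).tolist())
p,d=bot.capture('wrist');cv2.imwrite('pics/w1.png',p[...,::-1]);W=cloud('wrist',d,s)
p2,_=bot.capture('side');
cv2.imwrite('pics/both.png',np.hstack([cv2.resize(p,(400,300)),cv2.resize(p2,(400,300))])[...,::-1])
yb=np.deg2rad(8.36);cb=np.array([.5098,-.2649]);X=np.array([np.cos(yb),np.sin(yb)])
for r in bot.spot_in('lid_pull','wrist')[:2]: print(r['conf'],toW('wrist',r['at'],s))
P=W.reshape(-1,3);P=P[~np.isnan(P[:,0])];Q=P[(P[:,2]>.0665)&(P[:,2]<.08)]
Q=Q[np.linalg.norm(Q[:,:2]-(cb+.09*X),axis=1)<.045]
if len(Q)>20: print(cv2.minAreaRect((Q[:,:2]*1000).astype(np.float32)),len(Q),np.median(Q[:,2]))
x=(Q[:,:2]-cb)@X;print(np.percentile(x,[1,5,50,95,99]))
```

```text
[ 0.6115 -0.2299  0.2224] [[-0.989, -0.148, -0.0], [-0.148, 0.989, 0.0], [0.0, 0.0, -1.0]]
0.94 [ 0.51672696 -0.26312162  0.06219469]
((608.2214965820312, -252.59738159179688), (37.495140075683594, 67.73420715332031), 8.500693321228027) 1190 0.07466312233665928
[0.08068101 0.08088129 0.08707521 0.09457729 0.11111267]
```

View pics/both.png

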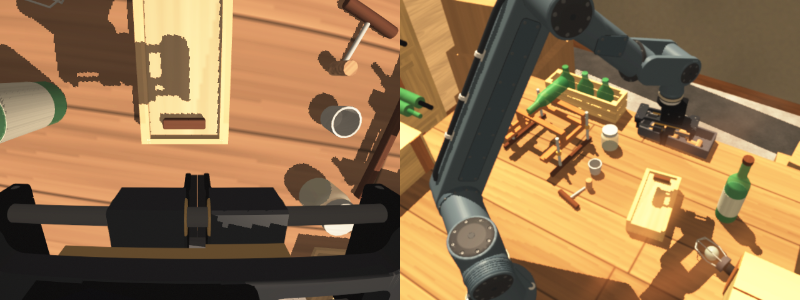

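The wrist view shows the cleat at px (183,122), ahead of the closed fingers. The gripper's long side lies along tool y. The side view shows the gripper hovering over the box's far end. I'll shift and go down behind the cleat.

>>> move_arm --increments '[{"xyz":[-9.5,-21,0],"roll":0,"grip":0},{"xyz":[0,0,40],"roll":0,"grip":0},{"xyz":[0,0,40],"roll":0,"grip":0},{"xyz":[0,0,40],"roll":0,"grip":0},{"xyz":[0,0,20],"roll":0,"grip":0}]'

```text
time_s: 4.33
position: [0.6213, -0.2474, 0.0778]
tcp_rot: [[-0.989, -0.145, -0.006], [-0.145, 0.989, 0.004], [0.006, 0.005, -1.0]]
force: [-0.4, -0.2, -0.5]
opening: 0.004
grasp_force: 0.0
```

>>> move_arm --increments '[{"xyz":[0,0,14],"roll":0,"grip":0},{"xyz":[0,0,0],"roll":0,"grip":0}]'

```text
time_s: 4.5
position: [0.6232, -0.2484, 0.0664]
tcp_rot: [[-0.989, -0.146, -0.003], [-0.146, 0.989, 0.002], [0.003, 0.002, -1.0]]
force: [0.4, -0.6, 0.4]
opening: 0.004
grasp_force: 0.0
```

>>> move_arm --increments '[{"xyz":[6,0,0],"roll":0,"grip":0},{"xyz":[6,0,0],"roll":0,"grip":0},{"xyz":[6,0,0],"roll":0,"grip":0},{"xyz":[8,0,0],"roll":0,"grip":0},{"xyz":[10,0,0],"roll":0,"grip":0}]'

```text
time_s: 4.92
position: [0.589, -0.2549, 0.0697]
tcp_rot: [[-0.989, -0.147, 0.003], [-0.147, 0.989, -0.002], [-0.003, -0.002, -1.0]]
force: [2.6, -0.3, -0.2]
opening: 0.007
grasp_force: 1.3
```

>>> move_arm --increments '[{"xyz":[14,0,3],"roll":0,"grip":0},{"xyz":[18,0,1],"roll":0,"grip":0},{"xyz":[18,0,0],"roll":0,"grip":0},{"xyz":[18,0,0],"roll":0,"grip":0},{"xyz":[18,0,0],"roll":0,"grip":0}]'

```text
time_s: 5.33
position: [0.5031, -0.268, 0.0658]
tcp_rot: [[-0.989, -0.146, 0.003], [-0.146, 0.989, -0.002], [-0.003, -0.003, -1.0]]
force: [3.7, -1.3, -0.1]
opening: 0.006
grasp_force: 1.4
```

>>> move_arm --increments '[{"xyz":[18,0,0],"roll":0,"grip":0},{"xyz":[18,0,0],"roll":0,"grip":0},{"xyz":[18,0,0],"roll":0,"grip":0},{"xyz":[14,0,0],"roll":0,"grip":0},{"xyz":[10,0,0],"roll":0,"grip":0}]'

```text
time_s: 5.75
position: [0.4252, -0.2793, 0.0656]
tcp_rot: [[-0.989, -0.146, 0.002], [-0.146, 0.989, -0.002], [-0.001, -0.002, -1.0]]
force: [2.7, -0.5, 2.4]
opening: 0.006
grasp_force: 1.2
```

>>> move_arm --increments '[{"xyz":[6,0,0],"roll":0,"grip":0},{"xyz":[5,0,0],"roll":0,"grip":0},{"xyz":[4,0,0],"roll":0,"grip":0},{"xyz":[3,0,0],"roll":0,"grip":0},{"xyz":[3,0,0],"roll":0,"grip":0}]'

```text
time_s: 6.17
position: [0.4056, -0.2816, 0.0646]
tcp_rot: [[-0.989, -0.147, 0.0], [-0.147, 0.989, -0.0], [-0.0, -0.0, -1.0]]
force: [2.1, -0.3, 1.1]
opening: 0.006
grasp_force: 1.1
```

>>> move_arm --increments '[{"xyz":[3,0,0],"roll":0,"grip":0},{"xyz":[3,0,0],"roll":0,"grip":0},{"xyz":[2,0,0],"roll":0,"grip":0},{"xyz":[2,0,0],"roll":0,"grip":0}]'

```text
time_s: 6.5
position: [0.3991, -0.2828, 0.0647]
tcp_rot: [[-0.99, -0.142, 0.008], [-0.142, 0.99, -0.001], [-0.008, -0.002, -1.0]]
force: [20.0, 9.4, -2.8]
opening: 0.005
grasp_force: 10.7
```

>>> move_arm --increments '[{"xyz":[2,0,0],"roll":0,"grip":0},{"xyz":[1.5,0,0],"roll":0,"grip":0},{"xyz":[0,0,0],"roll":0,"grip":0}]'

```text
time_s: 6.75
position: [0.3989, -0.283, 0.0648]
tcp_rot: [[-0.99, -0.139, 0.013], [-0.139, 0.99, -0.001], [-0.013, -0.003, -1.0]]
force: [26.8, 11.5, -4.2]
opening: 0.003
grasp_force: 13.9
```

>>> move_arm --increments '[{"xyz":[-12,0,0],"roll":0,"grip":0},{"xyz":[-12,0,-35],"roll":0,"grip":50},{"xyz":[-30,0,-28],"roll":0,"grip":50},{"xyz":[-30,0,-28],"roll":0,"grip":50},{"xyz":[-30,0,-28],"roll":0,"grip":50}]'

```text
time_s: 7.17
position: [0.5042, -0.2654, 0.1841]
tcp_rot: [[-0.989, -0.147, -0.004], [-0.147, 0.989, 0.002], [0.004, 0.003, -1.0]]
force: [0.2, -0.6, -1.3]
opening: 0.224
grasp_force: 0.0
```

>>> move_arm --increments '[{"xyz":[-38,0,-10],"roll":0,"grip":50},{"xyz":[-30,0,0],"roll":0,"grip":50},{"xyz":[-20,0,0],"roll":0,"grip":50},{"xyz":[0,0,0],"roll":0,"grip":50}]'

```text
time_s: 7.5
position: [0.5947, -0.2526, 0.193]
tcp_rot: [[-0.989, -0.15, 0.001], [-0.15, 0.989, -0.0], [-0.001, -0.0, -1.0]]
force: [-0.7, -0.2, 0.4]
opening: 0.472
grasp_force: 0.0
```

Run:
```python
from h import *
s=bot.read_state();print(np.round(s['position'],4),np.round(s['tcp_rot'],3).tolist(),s['opening'])
p,d=bot.capture('wrist');cv2.imwrite('pics/w2.png',p[...,::-1]);W=cloud('wrist',d,s)
for l in('bar','bar_mid','lid_pull'):
    for r in bot.spot_in(l,'wrist')[:2]: print(l,r['conf'],toW('wrist',r['at'],s))
R=np.array(s['tcp_rot'])
t=bot.trace('bar','wrist')
if t:
    P=W[t[0]['mask']];P=P[~np.isnan(P[:,0])]
    P=P[(P[:,2]>.026)]
    print(np.percentile(P[:,2],[5,25,50,75,95]))
    r=cv2.minAreaRect((P[:,:2]*1000).astype(np.float32));print(r,len(P))
    v=(P[:,:2]-s['position'][:2])@R[:2,:2]
    print('tool x',np.percentile(v[:,0],[1,50,99]),'y',np.percentile(v[:,1],[1,50,99]))
    H=v[P[:,2]>.042];print('high x hist',np.histogram(H[:,0],bins=12))
```

```text
[ 0.5947 -0.2526  0.193 ] [[-0.989, -0.15, 0.001], [-0.15, 0.989, -0.0], [-0.001, -0.0, -1.0]] 0.4716740680650238
bar 0.77 [ 0.50490105 -0.25908968  0.03987438]
bar 0.67 [ 0.69362232 -0.0057359   0.07580373]
bar_mid 0.68 [ 0.50255104 -0.25833035  0.04252912]
bar_mid 0.44 [ 0.69602914 -0.00789902  0.07593454]
[0.03621608 0.03756371 0.04285057 0.04687548 0.04787401]
((514.5391845703125, -257.2245178222656), (188.25265502929688, 24.33616065979004), 10.74642276763916) 6738
tool x [-0.01131805  0.09021677  0.17218495] y [-0.0065586  0.0072153  0.0206175]
high x hist (array([423, 432,   6,   0, 172, 546, 596, 564,  81,   0, 130, 670]), array([-0.0144566 ,  0.00123335,  0.0169233 ,  0.03261325,  0.04830319,
        0.06399314,  0.07968309,  0.09537304,  0.11106299,  0.12675294,
        0.14244289,  0.15813283,  0.17382278]))
```

View pics/w2.png

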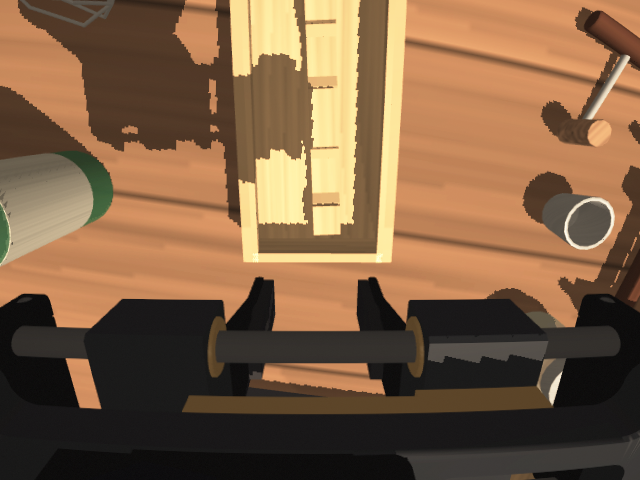

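The wrist view shows the open box with the bar running from px (325,0) to (325,235). Its middle block is at (325,115), and it sits to one side of the box with floor on both sides. Now a precise fit.

Run:
```python
from h import *
s=bot.read_state();p,d=bot.capture('wrist');W=cloud('wrist',d,s);R=np.array(s['tcp_rot'])
P=W[bot.trace('bar','wrist')[0]['mask']];P=P[~np.isnan(P[:,0])];P=P[P[:,2]>.03]
v=(P[:,:2]-s['position'][:2])@R[:2,:2]
b=np.arange(-.005,.165,.008);e=[]
for x in b:
    q=v[(v[:,0]>=x)&(v[:,0]<x+.008),1];e.append((np.percentile(q,2),np.percentile(q,98)))
e=np.array(e);a,o=np.polyfit(b+.004,e.mean(1),1);print('slope deg',np.rad2deg(a),'y at .085',a*.085+o,'w',(e[:,1]-e[:,0]).mean())
H=v[(P[:,2]>.043)&(v[:,0]>.035)&(v[:,0]<.135)];print(np.percentile(H[:,0],[1,5,50,95,99]),'z',np.median(P[P[:,2]>.044][:,2]))
E=v[(P[:,2]>.043)];print('near end min x',np.percentile(E[:,0],[.2,1]))
# box inner edges in tool y at tool x .05-.12 by z>.058
A=W.reshape(-1,3);A=A[~np.isnan(A[:,0])];u=(A[:,:2]-s['position'][:2])@R[:2,:2]
k=(A[:,2]>.058)&(A[:,2]<.07)&(u[:,0]>.06)&(u[:,0]<.11)&(abs(u[:,1])<.09);print('lips',np.percentile(u[k&(u[:,1]<0),1],[2,98]),np.percentile(u[k&(u[:,1]>0),1],[2,98]))
```

```text
slope deg -2.3116061485784907 y at .085 0.0068493867204299005 w 0.023273347961193323
[0.05417254 0.05857273 0.08128272 0.10246386 0.10658423] z 0.04699981547458981
near end min x [-0.01897508 -0.01780839]
lips [-0.06158749 -0.04865698] [0.05277579 0.06582728]
```

>>> move_arm --increments '[{"xyz":[27,2.5,0],"roll":0,"grip":50},{"xyz":[27,2.5,0],"roll":0,"grip":50},{"xyz":[27,2,20],"roll":0,"grip":50},{"xyz":[0,0,40],"roll":-0.04,"grip":50},{"xyz":[0,0,40],"roll":0,"grip":50}]'

```text
time_s: 8.27
position: [0.5099, -0.2601, 0.0949]
tcp_rot: [[-0.983, -0.185, 0.003], [-0.185, 0.983, -0.003], [-0.003, -0.004, -1.0]]
force: [1.0, -0.0, 0.5]
opening: 0.499
grasp_force: 0.0
```

>>> move_arm --increments '[{"xyz":[0,0,30],"roll":0,"grip":50},{"xyz":[0,0,20],"roll":0,"grip":50},{"xyz":[0,0,10],"roll":0,"grip":50},{"xyz":[0,0,5],"roll":0,"grip":50},{"xyz":[0,0,0],"roll":0,"grip":50}]'

```text
time_s: 8.68
position: [0.5103, -0.2589, 0.0282]
tcp_rot: [[-0.983, -0.186, -0.001], [-0.186, 0.983, 0.001], [0.001, 0.001, -1.0]]
force: [0.5, -0.0, 0.1]
opening: 0.5
grasp_force: 0.0
```

>>> move_arm --increments '[{"xyz":[-3,0,1],"roll":0,"grip":50},{"xyz":[0,0,0],"roll":0,"grip":15},{"xyz":[0,0,0],"roll":0,"grip":0},{"xyz":[0,0,0],"roll":0,"grip":0},{"xyz":[0,0,0],"roll":0,"grip":0}]'

```text
time_s: 9.1
position: [0.5141, -0.2584, 0.0284]
tcp_rot: [[-0.982, -0.186, 0.001], [-0.186, 0.982, -0.001], [-0.001, -0.001, -1.0]]
force: [-0.6, -0.1, -0.2]
opening: 0.281
grasp_force: 0.1
```

>>> move_arm --increments '[{"xyz":[0,0,0],"roll":0,"grip":0},{"xyz":[0,0,0],"roll":0,"grip":0},{"xyz":[0,0,0],"roll":0,"grip":0}]'

```text
time_s: 9.35
position: [0.5141, -0.2583, 0.0283]
tcp_rot: [[-0.983, -0.186, 0.001], [-0.186, 0.983, -0.001], [-0.001, -0.001, -1.0]]
force: [0.2, 0.7, 5.8]
opening: 0.274
grasp_force: 30.0
```

Gripped at 24 mm opening with 30 N. Next I'll lift and carry it to a staging point in front of the rack.

>>> move_arm --increments '[{"xyz":[0,0,-10],"roll":0,"grip":0},{"xyz":[0,0,-30],"roll":0,"grip":0},{"xyz":[0,0,-40],"roll":0,"grip":0},{"xyz":[0,0,-40],"roll":0,"grip":0},{"xyz":[0,0,-40],"roll":0,"grip":0}]'

```text
time_s: 9.77
position: [0.5129, -0.2577, 0.189]
tcp_rot: [[-0.983, -0.186, -0.002], [-0.186, 0.983, 0.001], [0.001, 0.001, -1.0]]
force: [0.7, -0.9, -1.6]
opening: 0.274
grasp_force: 30.0
```

>>> move_arm --increments '[{"xyz":[0,20,-15],"roll":0,"grip":0},{"xyz":[0,36,0],"roll":0,"grip":0},{"xyz":[0,36,0],"roll":0,"grip":0},{"xyz":[0,36,0],"roll":0,"grip":0},{"xyz":[0,36,0],"roll":0,"grip":0}]'

```text
time_s: 10.18
position: [0.4821, -0.0956, 0.2029]
tcp_rot: [[-0.983, -0.185, -0.0], [-0.185, 0.983, 0.0], [0.0, 0.0, -1.0]]
force: [-0.3, 0.1, -1.4]
opening: 0.276
grasp_force: 30.0
```

>>> move_arm --increments '[{"xyz":[0,36,0],"roll":0,"grip":0},{"xyz":[0,36,0],"roll":0,"grip":0},{"xyz":[0,36,0],"roll":0,"grip":0},{"xyz":[0,36,0],"roll":0,"grip":0},{"xyz":[0,36,0],"roll":0,"grip":0}]'

```text
time_s: 10.6
position: [0.4486, 0.0813, 0.2028]
tcp_rot: [[-0.983, -0.186, -0.0], [-0.186, 0.983, -0.0], [0.0, 0.0, -1.0]]
force: [1.0, 1.3, -0.7]
opening: 0.272
grasp_force: 30.0
```

>>> move_arm --increments '[{"xyz":[0,18,0],"roll":-0.1,"grip":0},{"xyz":[0,0,0],"roll":-0.12,"grip":0},{"xyz":[0,0,0],"roll":-0.12,"grip":0},{"xyz":[0,0,0],"roll":-0.12,"grip":0},{"xyz":[0,0,0],"roll":-0.12,"grip":0}]'

```text
time_s: 11.02
position: [0.4457, 0.0978, 0.2027]
tcp_rot: [[-0.715, -0.699, -0.001], [-0.699, 0.715, -0.0], [0.0, 0.0, -1.0]]
force: [-0.2, -0.5, -1.0]
opening: 0.272
grasp_force: 30.0
```

>>> move_arm --increments '[{"xyz":[0,0,0],"roll":-0.12,"grip":0},{"xyz":[0,0,0],"roll":-0.12,"grip":0},{"xyz":[0,0,0],"roll":-0.12,"grip":0},{"xyz":[0,0,0],"roll":-0.12,"grip":0},{"xyz":[0,0,0],"roll":-0.12,"grip":0}]'

```text
time_s: 11.43
position: [0.4459, 0.1138, 0.2017]
tcp_rot: [[-0.23, -0.973, 0.003], [-0.973, 0.23, -0.036], [0.034, -0.011, -0.999]]
force: [0.6, 0.5, -1.3]
opening: 0.271
grasp_force: 30.0
```

>>> move_arm --increments '[{"xyz":[0,0,0],"roll":-0.06,"grip":0},{"xyz":[0,0,0],"roll":0,"grip":0},{"xyz":[0,0,0],"roll":0,"grip":0}]'

```text
time_s: 11.68
position: [0.4436, 0.1268, 0.2004]
tcp_rot: [[-0.179, -0.984, 0.004], [-0.983, 0.179, -0.051], [0.05, -0.013, -0.999]]
force: [-0.4, 0.6, -1.1]
opening: 0.274
grasp_force: 30.0
```

Run:
```python
from h import *
s=bot.read_state();R=np.array(s['tcp_rot']);print(np.round(s['position'],4),R.round(3).tolist(),np.round(s['joint_positions'],1))
for c in('top','side','wrist'):
    p,d=bot.capture(c);cv2.imwrite(f'pics/{c}3.png',p[...,::-1]);W=cloud(c,d,s)
    for r in bot.spot_in('bar',c)[:1]: print(c,r['conf'],toW(c,r['at'],s))
    t=bot.trace('bar',c)
    if t:
        P=W[t[0]['mask']];P=P[~np.isnan(P[:,0])];v=(P-s['position'])@R
        v=v[(abs(v[:,0])<.13)&(abs(v[:,1])<.03)]
        print(c,len(v),'toolx',np.percentile(v[:,0],[1,5,50,95,99]).round(4),'y',np.percentile(v[:,1],[2,98]).round(4),'z',np.percentile(v[:,2],[2,50,98]).round(4))
    t=bot.trace('lid_pull',c);q=bot.spot_in('lid_pull',c);print([(r['conf'],toW(c,r['at'],s).round(3)) for r in q[:1]])
```

```text
[0.4436 0.1268 0.2004] [[-0.179, -0.984, 0.004], [-0.983, 0.179, -0.051], [0.05, -0.013, -0.999]] [   4.    19.9  105.9   -3.6   54.3 -163.5]
top 0.59 [0.43301295 0.05881314 0.21475428]
top 465 toolx [0.0202 0.0337 0.0687 0.1033 0.1062] y [-0.0203  0.0098] z [-0.0214 -0.0101  0.206 ]
[(0.63, array([ 0.288, -0.297,  0.059]))]
side 0.89 [0.43036931 0.06967604 0.21233418]
side 727 toolx [-0.0323 -0.0017  0.0562  0.1081  0.1097] y [-0.0131  0.0121] z [-0.0194 -0.01    0.006 ]
[(0.65, array([ 0.279, -0.298,  0.057]))]
wrist 0.63 [0.4354914  0.07658475 0.22029179]
wrist 17319 toolx [-0.0535 -0.0435  0.0493  0.1006  0.1044] y [-0.0123  0.0109] z [-0.0199 -0.0174 -0.0077]
[]
```

View pics/side3.png

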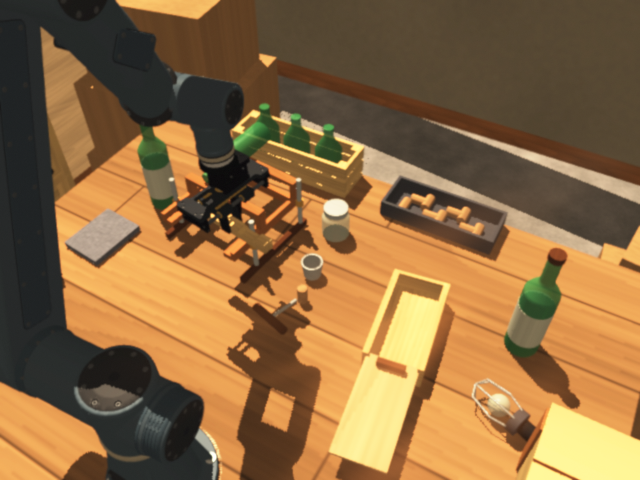

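Side view: the bar is held at px (250,230) in front of the rack. The lid is out, with the cleat at (390,366). Joint 6 is at its limit here, which tilts the tool, so I'll move toward the rack to relieve it.

>>> move_arm --increments '[{"xyz":[-20,0,0],"roll":0.06,"grip":0},{"xyz":[-30,0,0],"roll":0,"grip":0},{"xyz":[-30,0,0],"roll":0,"grip":0},{"xyz":[0,0,0],"roll":0,"grip":0}]'

```text
time_s: 12.77
position: [0.4642, 0.2083, 0.1966]
tcp_rot: [[-0.237, -0.972, 0.008], [-0.971, 0.236, -0.048], [0.045, -0.019, -0.999]]
force: [1.3, 0.5, -1.3]
opening: 0.271
grasp_force: 30.0
```

Run:
```python
from h import *
s=bot.read_state();R=np.array(s['tcp_rot']);print(np.round(s['position'],4),R.round(3).tolist(),np.round(s['joint_positions'],1))
```

```text
[0.4642 0.2083 0.1966] [[-0.237, -0.972, 0.008], [-0.971, 0.236, -0.048], [0.045, -0.019, -0.999]] [  13.3   23.7   99.7   -3.3   56.8 -151.2]
```

Running into the joint 6 limit left a 2.8° tilt, and I can't command tilt directly. I should be able to cancel it by touching the opposite joint 6 limit at the same spot. After that I'll work near j6 ≈ +20°, well away from both limits. First, rolling away.

>>> move_arm --increments '[{"xyz":[0,0,0],"roll":0.12,"grip":0},{"xyz":[0,0,0],"roll":0.12,"grip":0},{"xyz":[0,0,0],"roll":0.12,"grip":0},{"xyz":[0,0,0],"roll":0.12,"grip":0},{"xyz":[0,0,0],"roll":0.12,"grip":0}]'

```text
time_s: 13.18
position: [0.4619, 0.204, 0.1963]
tcp_rot: [[-0.749, -0.662, 0.004], [-0.661, 0.748, -0.051], [0.031, -0.041, -0.999]]
force: [-0.7, 0.8, -1.1]
opening: 0.269
grasp_force: 30.0
```

>>> move_arm --increments '[{"xyz":[0,0,0],"roll":0.12,"grip":0},{"xyz":[0,0,0],"roll":0.12,"grip":0},{"xyz":[0,0,0],"roll":0.12,"grip":0},{"xyz":[0,0,0],"roll":0.12,"grip":0},{"xyz":[0,0,0],"roll":0.12,"grip":0}]'

```text
time_s: 13.6
position: [0.4619, 0.2039, 0.1964]
tcp_rot: [[-0.992, -0.123, 0.004], [-0.123, 0.991, -0.051], [0.002, -0.051, -0.999]]
force: [0.6, 0.3, -2.2]
opening: 0.272
grasp_force: 30.0
```

Run:
```python
from h import *
s=bot.read_state();R=np.array(s['tcp_rot']);print(np.round(s['position'],4),R.round(3).tolist(),np.round(s['joint_positions'],1))
print('to stage',(np.array([.4457,.10,.2])-s['position'])@R)
```

```text
[0.4619 0.2039 0.1964] [[-0.992, -0.123, 0.004], [-0.123, 0.991, -0.051], [0.002, -0.051, -0.999]] [ 12.9  23.6 100.   -3.5  56.9 -82.2]
to stage [ 0.02888643 -0.10116785  0.00164747]
```

>>> move_arm --increments '[{"xyz":[10,-34,0],"roll":0,"grip":0},{"xyz":[10,-34,0],"roll":0,"grip":0},{"xyz":[9,-33,0],"roll":0,"grip":0},{"xyz":[0,0,0],"roll":0.12,"grip":0},{"xyz":[0,0,0],"roll":0.12,"grip":0}]'

```text
time_s: 14.02
position: [0.446, 0.0984, 0.2018]
tcp_rot: [[-0.993, 0.12, 0.004], [0.119, 0.992, -0.051], [-0.01, -0.051, -0.999]]
force: [0.3, 0.3, -0.7]
opening: 0.275
grasp_force: 30.0
```

>>> move_arm --increments '[{"xyz":[0,0,0],"roll":0.12,"grip":0},{"xyz":[0,0,0],"roll":0.12,"grip":0},{"xyz":[0,0,0],"roll":0.12,"grip":0},{"xyz":[0,0,0],"roll":0.12,"grip":0},{"xyz":[0,0,0],"roll":0.12,"grip":0}]'

```text
time_s: 14.43
position: [0.4461, 0.1002, 0.2016]
tcp_rot: [[-0.754, 0.657, 0.004], [0.656, 0.753, -0.051], [-0.037, -0.036, -0.999]]
force: [0.4, 0.0, -1.1]
opening: 0.27
grasp_force: 30.0
```

>>> move_arm --increments '[{"xyz":[0,0,0],"roll":0.12,"grip":0},{"xyz":[0,0,0],"roll":0.12,"grip":0},{"xyz":[0,0,0],"roll":0.12,"grip":0},{"xyz":[0,0,0],"roll":0.12,"grip":0},{"xyz":[0,0,0],"roll":0.12,"grip":0}]'

```text
time_s: 14.85
position: [0.4461, 0.1002, 0.2017]
tcp_rot: [[-0.252, 0.968, 0.004], [0.967, 0.251, -0.051], [-0.051, -0.009, -0.999]]
force: [0.4, 0.1, -1.2]
opening: 0.275
grasp_force: 30.0
```

>>> move_arm --increments '[{"xyz":[0,0,0],"roll":0.12,"grip":0},{"xyz":[0,0,0],"roll":0.12,"grip":0},{"xyz":[0,0,0],"roll":0.12,"grip":0},{"xyz":[0,0,0],"roll":0.12,"grip":0},{"xyz":[0,0,0],"roll":0.12,"grip":0}]'

```text
time_s: 15.27
position: [0.4461, 0.1002, 0.2016]
tcp_rot: [[0.339, 0.941, 0.004], [0.94, -0.338, -0.051], [-0.047, 0.021, -0.999]]
force: [0.2, 0.4, -0.7]
opening: 0.272
grasp_force: 30.0
```

>>> move_arm --increments '[{"xyz":[0,0,0],"roll":0.12,"grip":0},{"xyz":[0,0,0],"roll":0.12,"grip":0},{"xyz":[0,0,0],"roll":0.12,"grip":0},{"xyz":[0,0,0],"roll":0.12,"grip":0},{"xyz":[0,0,0],"roll":0.12,"grip":0}]'

```text
time_s: 15.68
position: [0.4461, 0.1002, 0.2016]
tcp_rot: [[0.811, 0.585, 0.004], [0.585, -0.81, -0.051], [-0.027, 0.044, -0.999]]
force: [-0.7, -0.6, -0.7]
opening: 0.272
grasp_force: 30.0
```

>>> move_arm --increments '[{"xyz":[0,0,0],"roll":0.12,"grip":0},{"xyz":[0,0,0],"roll":0.12,"grip":0},{"xyz":[0,0,0],"roll":0.12,"grip":0},{"xyz":[0,0,0],"roll":0.12,"grip":0},{"xyz":[0,0,0],"roll":0.12,"grip":0}]'

```text
time_s: 16.1
position: [0.4461, 0.1002, 0.2017]
tcp_rot: [[1.0, 0.025, 0.004], [0.025, -0.998, -0.051], [0.003, 0.051, -0.999]]
force: [0.4, 0.8, -0.7]
opening: 0.27
grasp_force: 30.0
```

>>> move_arm --increments '[{"xyz":[0,0,0],"roll":0.12,"grip":0},{"xyz":[0,0,0],"roll":0.12,"grip":0},{"xyz":[0,0,0],"roll":0.12,"grip":0},{"xyz":[0,0,0],"roll":0.12,"grip":0},{"xyz":[0,0,0],"roll":0,"grip":0}]'

```text
time_s: 16.52
position: [0.4462, 0.1002, 0.2017]
tcp_rot: [[0.9, -0.436, 0.004], [-0.435, -0.899, -0.051], [0.026, 0.044, -0.999]]
force: [0.1, 0.0, -1.3]
opening: 0.272
grasp_force: 30.0
```

Run:
```python
from h import *
s=bot.read_state();R=np.array(s['tcp_rot']);print(np.round(s['position'],4),R.round(3).tolist(),np.round(s['joint_positions'],1),s['time_s'])
```

```text
[0.4462 0.1002 0.2017] [[0.9, -0.436, 0.004], [-0.435, -0.899, -0.051], [0.026, 0.044, -0.999]] [  0.6  19.4 106.4  -3.6  54.  118.6] 16.5167
```

>>> move_arm --increments '[{"xyz":[0,0,0],"roll":0.12,"grip":0},{"xyz":[0,0,0],"roll":0.12,"grip":0},{"xyz":[0,0,0],"roll":0.12,"grip":0},{"xyz":[0,0,0],"roll":0.12,"grip":0},{"xyz":[0,0,0],"roll":0.12,"grip":0}]'

```text
time_s: 16.93
position: [0.4462, 0.1003, 0.2016]
tcp_rot: [[0.496, -0.868, 0.004], [-0.867, -0.496, -0.051], [0.046, 0.022, -0.999]]
force: [-0.1, -0.2, -1.7]
opening: 0.27
grasp_force: 30.0
```

>>> move_arm --increments '[{"xyz":[0,0,0],"roll":0.12,"grip":0},{"xyz":[0,0,0],"roll":0.08,"grip":0},{"xyz":[0,0,0],"roll":0.05,"grip":0},{"xyz":[0,0,0],"roll":0,"grip":0}]'

```text
time_s: 17.27
position: [0.4464, 0.0888, 0.2024]
tcp_rot: [[0.283, -0.959, 0.004], [-0.959, -0.283, -0.033], [0.033, 0.005, -0.999]]
force: [0.6, 0.7, -1.1]
opening: 0.272
grasp_force: 30.0
```

The tilt is dropping, from 0.051 to 0.033. I'll keep going in small steps.

>>> move_arm --increments '[{"xyz":[0,0,0],"roll":0.05,"grip":0},{"xyz":[0,0,0],"roll":0,"grip":0},{"xyz":[0,0,0],"roll":0,"grip":0}]'

```text
time_s: 17.52
position: [0.446, 0.0814, 0.2027]
tcp_rot: [[0.245, -0.97, 0.005], [-0.969, -0.245, -0.018], [0.019, -0.0, -1.0]]
force: [-1.4, 0.1, -1.0]
opening: 0.273
grasp_force: 30.0
```

>>> move_arm --increments '[{"xyz":[0,0,0],"roll":0.05,"grip":0},{"xyz":[0,0,0],"roll":0,"grip":0},{"xyz":[0,0,0],"roll":0,"grip":0}]'

```text
time_s: 17.77
position: [0.4454, 0.0735, 0.2027]
tcp_rot: [[0.206, -0.979, 0.006], [-0.979, -0.206, -0.004], [0.005, -0.005, -1.0]]
force: [-0.1, -0.2, -1.6]
opening: 0.273
grasp_force: 30.0
```

>>> move_arm --increments '[{"xyz":[0,0,0],"roll":0.012,"grip":0},{"xyz":[0,0,0],"roll":0,"grip":0},{"xyz":[0,0,0],"roll":-0.1,"grip":0},{"xyz":[0,0,0],"roll":-0.12,"grip":0},{"xyz":[0,0,0],"roll":-0.12,"grip":0}]'

```text
time_s: 18.18
position: [0.4452, 0.0716, 0.2027]
tcp_rot: [[0.517, -0.856, 0.007], [-0.856, -0.517, 0.0], [0.003, -0.006, -1.0]]
force: [-1.1, -0.7, -1.1]
opening: 0.275
grasp_force: 30.0
```

Run:
```python
from h import *
print(np.round(bot.camera_model('wrist')['tool_from_camera'],3))
s=bot.read_state();R=np.array(s['tcp_rot']);print(np.round(s['position'],4),R.round(4).tolist(),np.round(s['joint_positions'],1),s['time_s'])
```

```text
[[-0.    -0.953 -0.301  0.083]
 [ 1.    -0.    -0.001 -0.001]
 [ 0.001 -0.301  0.953 -0.163]
 [ 0.     0.     0.     1.   ]]
[0.4452 0.0716 0.2027] [[0.5173, -0.8558, 0.0065], [-0.8558, -0.5173, 0.0], [0.0033, -0.0056, -1.0]] [ -5.1  18.5 107.7   0.   53.4 143.7] 18.1833
```

The tilt is gone and the wrist camera will clear the bottle. Next I'll roll to the placing orientation.

>>> move_arm --increments '[{"xyz":[0,0,0],"roll":-0.12,"grip":0},{"xyz":[0,0,0],"roll":-0.12,"grip":0},{"xyz":[0,0,0],"roll":-0.12,"grip":0},{"xyz":[0,0,0],"roll":-0.12,"grip":0},{"xyz":[0,0,0],"roll":-0.12,"grip":0}]'

```text
time_s: 18.6
position: [0.4452, 0.0717, 0.2027]
tcp_rot: [[0.91, -0.414, 0.007], [-0.414, -0.91, 0.0], [0.006, -0.003, -1.0]]
force: [0.5, -0.1, -1.6]
opening: 0.272
grasp_force: 30.0
```

>>> move_arm --increments '[{"xyz":[0,0,0],"roll":-0.12,"grip":0},{"xyz":[0,0,0],"roll":-0.12,"grip":0},{"xyz":[0,0,0],"roll":-0.12,"grip":0},{"xyz":[0,0,0],"roll":-0.12,"grip":0},{"xyz":[0,0,0],"roll":-0.12,"grip":0}]'

```text
time_s: 19.02
position: [0.4452, 0.0717, 0.2027]
tcp_rot: [[0.985, 0.172, 0.007], [0.172, -0.985, 0.0], [0.006, 0.001, -1.0]]
force: [-0.4, -0.1, -0.9]
opening: 0.274
grasp_force: 30.0
```

>>> move_arm --increments '[{"xyz":[0,0,0],"roll":-0.12,"grip":0},{"xyz":[0,0,0],"roll":-0.12,"grip":0},{"xyz":[0,0,0],"roll":-0.12,"grip":0},{"xyz":[0,0,0],"roll":-0.12,"grip":0},{"xyz":[0,0,0],"roll":-0.12,"grip":0}]'

```text
time_s: 19.43
position: [0.4452, 0.0716, 0.2027]
tcp_rot: [[0.716, 0.698, 0.007], [0.698, -0.716, -0.0], [0.005, 0.005, -1.0]]
force: [0.4, 0.3, -1.2]
opening: 0.273
grasp_force: 30.0
```

>>> move_arm --increments '[{"xyz":[0,0,0],"roll":-0.12,"grip":0},{"xyz":[0,0,0],"roll":-0.12,"grip":0},{"xyz":[0,0,0],"roll":-0.12,"grip":0},{"xyz":[0,0,0],"roll":-0.12,"grip":0},{"xyz":[0,0,0],"roll":-0.12,"grip":0}]'

```text
time_s: 19.85
position: [0.4453, 0.0717, 0.2027]
tcp_rot: [[0.196, 0.98, 0.007], [0.981, -0.196, -0.0], [0.001, 0.006, -1.0]]
force: [0.5, 0.8, -1.9]
opening: 0.277
grasp_force: 30.0
```

>>> move_arm --increments '[{"xyz":[0,0,0],"roll":-0.08,"grip":0},{"xyz":[0,0,0],"roll":0,"grip":0}]'

```text
time_s: 20.02
position: [0.4452, 0.0716, 0.2027]
tcp_rot: [[0.122, 0.992, 0.006], [0.993, -0.122, -0.0], [0.001, 0.006, -1.0]]
force: [0.8, -0.0, -0.5]
opening: 0.273
grasp_force: 30.0
```

```bash
cat > inhand.py <<'E'
from h import *
s=bot.read_state();R=np.array(s['tcp_rot']);print(np.round(s['position'],4),R.round(4).tolist(),np.round(s['joint_positions'],1),s['time_s'])
for c in('top','side','wrist'):
    p,d=bot.capture(c);cv2.imwrite(f'pics/{c}4.png',p[...,::-1]);W=cloud(c,d,s)
    t=bot.trace('bar',c)
    if t:
        P=W[t[0]['mask']];P=P[~np.isnan(P[:,0])];v=(P-s['position'])@R
        v=v[(abs(v[:,0])<.13)&(abs(v[:,1])<.025)&(abs(v[:,2])<.04)]
        print(c,round(t[0]['conf'],2),len(v),'x',np.percentile(v[:,0],[.5,2,98,99.5]).round(4),'y',np.percentile(v[:,1],[2,98]).round(4),'z',np.percentile(v[:,2],[2,50,98]).round(4))
        hh=np.histogram(v[:,0],bins=np.arange(-.13,.131,.01))[0];print(hh)
c=np.array([.5698,.2447]);y=np.deg2rad(-6.42);X=np.array([np.cos(y),np.sin(y)]);Y=np.array([-X[1],X[0]])
q=s['position'][:2]-c;print('rack xy',q@X,q@Y,'tool y ang',np.rad2deg(np.arctan2(R[1,1],R[0,1])))
E
python3 inhand.py
```

```text
[0.4452 0.0716 0.2027] [[0.1222, 0.9925, 0.0065], [0.9925, -0.1222, -0.0], [0.0008, 0.0064, -1.0]] [ -5.1  18.5 107.7   0.   53.4   1.9] 20.0167
top 0.69 143 x [-0.0936 -0.0932 -0.0695 -0.0689] y [-0.0092  0.0141] z [-0.0214 -0.0167 -0.0138]
[ 0  0  0 22 59 56  6  0  0  0  0  0  0  0  0  0  0  0  0  0  0  0  0  0
  0  0]
side 0.75 691 x [-0.0968 -0.0957  0.0079  0.026 ] y [-0.0133  0.0132] z [-0.0197 -0.0088  0.0065]
[  0   0   0 101  71  76  44  53  61  59  73  90  42   9   1  11   0   0
   0   0   0   0   0   0   0   0]
wrist 0.66 17002 x [-0.0527 -0.049   0.1052  0.1065] y [-0.0106  0.0122] z [-0.0198 -0.0174 -0.0077]
[   0    0    0    0    0    0    0  268  694  573    0    0  678 1043
 1114 1225 1519 1209 1246 1327 1393 1684 1759 1270    0    0]
rack xy -0.10447345074179194 -0.18591601669830637 tool y ang -7.021006506376035
```

>>> move_arm --increments '[{"xyz":[30,5,0],"roll":-0.01,"grip":0},{"xyz":[38,7,0],"roll":0,"grip":0},{"xyz":[38,7,0],"roll":0,"grip":0},{"xyz":[38,7,0],"roll":0,"grip":0},{"xyz":[36,6.5,0],"roll":0,"grip":0}]'

```text
time_s: 20.73
position: [0.4988, 0.2483, 0.2031]
tcp_rot: [[0.115, 0.993, 0.007], [0.993, -0.115, 0.0], [0.001, 0.007, -1.0]]
force: [0.4, -0.3, -2.0]
opening: 0.272
grasp_force: 30.0
```

>>> move_arm --increments '[{"xyz":[0,0,15],"roll":0,"grip":0},{"xyz":[0,0,20],"roll":0,"grip":0},{"xyz":[0,0,15],"roll":0,"grip":0},{"xyz":[0,0,0],"roll":0,"grip":0}]'

```text
time_s: 21.07
position: [0.4963, 0.2461, 0.15]
tcp_rot: [[0.114, 0.993, -0.0], [0.993, -0.114, -0.002], [-0.002, -0.0, -1.0]]
force: [-0.2, 0.1, -0.8]
opening: 0.27
grasp_force: 30.0
```

```bash
cat >> inhand.py <<'E'
# rack ledges as seen now from wrist (tool frame) 
p,d=bot.capture('wrist');W=cloud('wrist',d,s);A=W.reshape(-1,3);A=A[~np.isnan(A[:,0])]
Z=np.c_[(A[:,:2]-c)@X,(A[:,:2]-c)@Y,A[:,2]]
k=Z[(Z[:,0]>-.1)&(Z[:,0]<-.03)&(Z[:,1]>.07)&(Z[:,1]<.125)&(Z[:,2]>.07)&(Z[:,2]<.11)]
for y0 in np.arange(.078,.122,.003):
    q=k[(k[:,1]>=y0)&(k[:,1]<y0+.003)]; 
    if len(q)>5: print(round(y0,3),len(q),np.median(q[:,2]).round(4),end=' | ')
E
python3 inhand.py
```

```text
[0.4963 0.2461 0.15  ] [[0.1143, 0.9934, -0.0003], [0.9934, -0.1143, -0.0018], [-0.0019, -0.0, -1.0]] [14.9 30.4 96.4 -0.1 53.3 21.5] 21.0667
top 0.56 385 x [-0.0961 -0.0957 -0.0238 -0.0224] y [-0.009   0.0143] z [-0.0208 -0.0104  0.0002]
[ 0  0  0 42 52 55 46 48 50 49 43  0  0  0  0  0  0  0  0  0  0  0  0  0
  0  0]
side 0.91 516 x [-0.0966 -0.0952  0.0283  0.0356] y [-0.011   0.0144] z [-0.0214 -0.0114  0.0037]
[ 0  0  0 85 48 55 32 40 40 50 60 57 23 12  0  5  9  0  0  0  0  0  0  0
  0  0]
wrist 0.65 17184 x [-0.0529 -0.0491  0.1053  0.1067] y [-0.0107  0.0123] z [-0.0198 -0.0173 -0.0077]
[   0    0    0    0    0    0    0  285  705  581    0    0  702 1046
 1122 1230 1513 1219 1283 1319 1416 1692 1762 1309    0    0]
rack xy -0.07320297745436358 -0.006865240702119682 tool y ang -6.56351592950279
0.084 211 0.0825 | 0.087 257 0.0826 | 0.09 257 0.0828 | 0.093 262 0.0827 | 0.096 291 0.0827 | 0.099 288 0.0828 | 0.102 262 0.0827 | 0.105 492 0.0842 | 0.108 368 0.0967 | 0.111 654 0.0968 | 0.114 721 0.0967 | 0.117 467 0.0963 | 0.12 267 0.0915 |
```

```bash
python3 -c "
import cv2,numpy as np
a=cv2.imread('pics/wrist4.png');b=cv2.imread('pics/side4.png')[100:340,100:420]
cv2.imwrite('pics/pl.png',np.hstack([cv2.resize(a,(400,300)),cv2.resize(b,(400,300))]))"
```

```text
(no output)
```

View pics/pl.png

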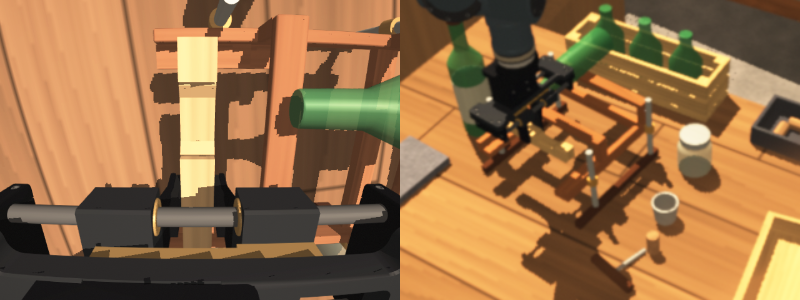

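The wrist view shows the bar's far end at px (197,60), over the ledge and inside the side panel. The bottle mouth at (297,107) is clear of the gripper. Wrist depth puts the ledge at z ≈ 0.083 and top depth at 0.086. I'll lower by feel.

>>> move_arm --increments '[{"xyz":[1.5,1,18],"roll":0,"grip":0},{"xyz":[0,0,16],"roll":0,"grip":0},{"xyz":[0,0,12],"roll":0,"grip":0},{"xyz":[0,0,6],"roll":0,"grip":0},{"xyz":[0,0,0],"roll":0,"grip":0}]'

```text
time_s: 21.83
position: [0.4997, 0.2474, 0.1003]
tcp_rot: [[0.115, 0.993, 0.005], [0.993, -0.115, -0.0], [0.0, 0.005, -1.0]]
force: [-1.1, 0.4, -1.4]
opening: 0.271
grasp_force: 30.0
```

>>> move_arm --increments '[{"xyz":[0,0,1],"roll":0,"grip":0},{"xyz":[0,0,1],"roll":0,"grip":0},{"xyz":[0,0,0],"roll":0,"grip":0}]'

```text
time_s: 22.08
position: [0.5009, 0.2479, 0.0998]
tcp_rot: [[0.115, 0.993, 0.008], [0.993, -0.115, 0.0], [0.001, 0.008, -1.0]]
force: [-1.2, 0.5, -1.2]
opening: 0.269
grasp_force: 30.0
```

>>> move_arm --increments '[{"xyz":[0,0,1],"roll":0,"grip":0},{"xyz":[0,0,1],"roll":0,"grip":0},{"xyz":[0,0,1],"roll":0,"grip":0},{"xyz":[0,0,0],"roll":0,"grip":0}]'

```text
time_s: 22.42
position: [0.5002, 0.2477, 0.096]
tcp_rot: [[0.115, 0.993, 0.006], [0.993, -0.115, 0.0], [0.001, 0.006, -1.0]]
force: [-0.1, -0.6, -1.8]
opening: 0.271
grasp_force: 30.0
```

>>> move_arm --increments '[{"xyz":[0,0,1],"roll":0,"grip":0},{"xyz":[0,0,1],"roll":0,"grip":0},{"xyz":[0,0,0],"roll":0,"grip":0}]'

```text
time_s: 22.67
position: [0.5002, 0.2477, 0.0939]
tcp_rot: [[0.114, 0.993, 0.006], [0.993, -0.115, -0.0], [0.001, 0.006, -1.0]]
force: [-0.9, 0.7, -0.2]
opening: 0.271
grasp_force: 30.0
```

>>> move_arm --increments '[{"xyz":[0,0,1],"roll":0,"grip":0},{"xyz":[0,0,0.5],"roll":0,"grip":0},{"xyz":[0,0,0],"roll":0,"grip":0}]'

```text
time_s: 22.92
position: [0.5004, 0.2478, 0.0929]
tcp_rot: [[0.114, 0.993, 0.007], [0.993, -0.114, 0.0], [0.001, 0.007, -1.0]]
force: [-0.5, -0.6, 2.0]
opening: 0.272
grasp_force: 30.0
```

>>> move_arm --increments '[{"xyz":[0,0,0.5],"roll":0,"grip":0},{"xyz":[0,0,0],"roll":0,"grip":0}]'

```text
time_s: 23.08
position: [0.5004, 0.2478, 0.0929]
tcp_rot: [[0.114, 0.993, 0.007], [0.993, -0.114, 0.0], [0.001, 0.007, -1.0]]
force: [-2.3, -0.6, 6.4]
opening: 0.275
grasp_force: 30.0
```

The bar is on the ledges (6 N, TCP 0.0929). Now releasing, then rising straight up.

>>> move_arm --increments '[{"xyz":[0,0,-0.5],"roll":0,"grip":35},{"xyz":[0,0,0],"roll":0,"grip":50},{"xyz":[0,0,0],"roll":0,"grip":50},{"xyz":[0,0,0],"roll":0,"grip":50},{"xyz":[0,0,0],"roll":0,"grip":50}]'

```text
time_s: 23.5
position: [0.5003, 0.2477, 0.0924]
tcp_rot: [[0.115, 0.993, 0.006], [0.993, -0.115, 0.0], [0.001, 0.006, -1.0]]
force: [-0.1, -0.1, 0.8]
opening: 0.478
grasp_force: 0.0
```

>>> move_arm --increments '[{"xyz":[0,0,-10],"roll":0,"grip":50},{"xyz":[0,0,-20],"roll":0,"grip":50},{"xyz":[0,0,-30],"roll":0,"grip":50},{"xyz":[0,0,-20],"roll":0,"grip":50},{"xyz":[0,0,0],"roll":0,"grip":50}]'

```text
time_s: 23.92
position: [0.5029, 0.2487, 0.1775]
tcp_rot: [[0.114, 0.993, 0.016], [0.993, -0.114, 0.003], [0.004, 0.016, -1.0]]
force: [1.0, 0.7, 0.8]
opening: 0.506
grasp_force: 0.0
```

```bash
cat > look.py <<'E'
from h import *
import sys
s=bot.read_state();R=np.array(s['tcp_rot']);print(np.round(s['position'],4),'grip',s['opening'],s['time_s'],np.round(R[:,2],4))
c=np.array([.5698,.2447]);y=np.deg2rad(-6.42);X=np.array([np.cos(y),np.sin(y)]);Y=np.array([-X[1],X[0]])
q=s['position'][:2]-c;print('tool rack xy',q@X,q@Y,'ang',np.rad2deg(np.arctan2(R[1,1],R[0,1])))
for cam in ('wrist','top','side'):
    p,d=bot.capture(cam);cv2.imwrite(f'pics/{cam}_{sys.argv[1]}.png',p[...,::-1]);W=cloud(cam,d,s)
    t=bot.trace('bar',cam)
    if not t: print(cam,'none');continue
    P=W[t[0]['mask']];P=P[~np.isnan(P[:,0])];v=np.c_[(P[:,:2]-c)@X,(P[:,:2]-c)@Y,P[:,2]]
    v=v[(abs(v[:,1])<.12)&(v[:,0]>-.11)&(v[:,0]<.04)&(v[:,2]>.08)&(v[:,2]<.125)]
    b=np.arange(-.1,.1,.01);e=[]
    for u in b:
        k=v[(v[:,1]>=u)&(v[:,1]<u+.01)]
        if len(k)>12: e.append((u+.005,np.percentile(k[:,0],2),np.percentile(k[:,0],98),np.median(k[:,2])))
    e=np.array(e)
    if len(e)>3:
        a,o=np.polyfit(e[:,0],(e[:,1]+e[:,2])/2,1);print(cam,len(v),'bar rack x mid',o.round(4),'slope deg',np.rad2deg(a).round(2),'w',(e[:,2]-e[:,1]).mean().round(4),'y',np.percentile(v[:,1],[.5,99.5]).round(4));print(e[:,[0,3]].round(4).tolist())
E
python3 look.py r1
```

```text
[0.5029 0.2487 0.1775] grip 0.5055636966059766 23.9167 [ 0.016   0.0027 -0.9999]
tool rack xy -0.06693315113058892 -0.003485792517367919 ang -6.570002678504371
wrist 9084 bar rack x mid -0.0684 slope deg 0.25 w 0.0232 y [-0.0966  0.1021]
[[-0.095, 0.1115], [-0.065, 0.1039], [-0.055, 0.1015], [-0.045, 0.1015], [-0.035, 0.1016], [-0.025, 0.1059], [-0.015, 0.1115], [-0.005, 0.1115], [0.005, 0.1115], [0.015, 0.1115], [0.025, 0.1105], [0.035, 0.1032], [0.045, 0.1014], [0.055, 0.1016], [0.065, 0.1023], [0.075, 0.1075], [0.085, 0.1115], [0.095, 0.1115]]
top 420 bar rack x mid -0.0665 slope deg 0.23 w 0.0231 y [-0.1006 -0.0117]
[[-0.095, 0.1097], [-0.085, 0.1097], [-0.075, 0.1077], [-0.065, 0.1016], [-0.055, 0.0998], [-0.045, 0.1001], [-0.035, 0.1011], [-0.025, 0.1056], [-0.015, 0.1108]]
side 909 bar rack x mid -0.0701 slope deg 0.2 w 0.0244 y [-0.1006  0.1006]
[[-0.095, 0.1063], [-0.085, 0.1077], [-0.075, 0.1072], [-0.065, 0.1011], [-0.055, 0.0991], [-0.045, 0.0994], [-0.035, 0.0988], [-0.025, 0.1043], [-0.015, 0.1081], [-0.005, 0.1076], [0.005, 0.1077], [0.015, 0.1088], [0.025, 0.102], [0.035, 0.1002], [0.045, 0.0993], [0.055, 0.0996], [0.065, 0.1006], [0.075, 0.1044], [0.085, 0.1058], [0.095, 0.1013]]
```

The bar lies level and straight at rack x ≈ -68 mm, on both ledges and released. I'll close the fingers, back off in front of it, lower, and push.

>>> move_arm --increments '[{"xyz":[-2,-20,0],"roll":0,"grip":0},{"xyz":[-2.5,-21,0],"roll":0,"grip":0},{"xyz":[0,0,0],"roll":0,"grip":0},{"xyz":[0,0,0],"roll":0,"grip":0},{"xyz":[0,0,0],"roll":0,"grip":0}]'

```text
time_s: 24.63
position: [0.4592, 0.248, 0.1719]
tcp_rot: [[0.115, 0.993, 0.007], [0.993, -0.115, 0.0], [0.001, 0.007, -1.0]]
force: [0.6, -0.2, 0.3]
opening: 0.209
grasp_force: 0.0
```

>>> move_arm --increments '[{"xyz":[0,0,20],"roll":0,"grip":0},{"xyz":[0,0,25],"roll":0,"grip":0},{"xyz":[0,0,20],"roll":0,"grip":0},{"xyz":[0,0,14],"roll":0,"grip":0},{"xyz":[0,0,0],"roll":0,"grip":0}]'

```text
time_s: 25.05
position: [0.4584, 0.2473, 0.0904]
tcp_rot: [[0.115, 0.993, 0.002], [0.993, -0.115, -0.001], [-0.001, 0.002, -1.0]]
force: [-0.4, -0.6, 0.6]
opening: 0.007
grasp_force: 0.0
```

```bash
python3 look.py r2
```

```text
[0.4584 0.2473 0.0904] grip 0.006850031828337412 25.05 [ 0.0018 -0.0014 -1.    ]
tool rack xy -0.1109778153149029 -0.009839496262979964 ang -6.612827217006462
wrist 17109 bar rack x mid -0.0689 slope deg 0.3 w 0.0234 y [-0.0015  0.1019]
[[-0.005, 0.0975], [0.005, 0.1115], [0.015, 0.1114], [0.025, 0.1089], [0.035, 0.1028], [0.045, 0.1015], [0.055, 0.1016], [0.065, 0.1019], [0.075, 0.1073], [0.085, 0.1114], [0.095, 0.1114]]
top 314 bar rack x mid -0.066 slope deg 0.64 w 0.0228 y [-0.1007  0.0978]
[[-0.095, 0.11], [-0.085, 0.1099], [-0.075, 0.108], [-0.065, 0.1018], [-0.055, 0.0994], [-0.045, 0.1002], [-0.035, 0.1011]]
side 500 bar rack x mid -0.0702 slope deg -0.02 w 0.0235 y [-0.1009  0.0025]
[[-0.095, 0.1034], [-0.085, 0.1075], [-0.075, 0.1079], [-0.065, 0.0999], [-0.055, 0.0989], [-0.045, 0.0986], [-0.035, 0.0993], [-0.025, 0.1058], [-0.015, 0.1075], [-0.005, 0.1075]]
```

>>> move_arm --increments '[{"xyz":[2.5,0,-3],"roll":0,"grip":0},{"xyz":[0,4,0],"roll":0,"grip":0},{"xyz":[0,4,0],"roll":0,"grip":0},{"xyz":[0,4,0],"roll":0,"grip":0},{"xyz":[0,4,0],"roll":0,"grip":0}]'

```text
time_s: 25.77
position: [0.476, 0.2486, 0.0966]
tcp_rot: [[0.115, 0.993, 0.007], [0.993, -0.115, 0.0], [0.001, 0.007, -1.0]]
force: [-0.2, -0.0, 0.9]
opening: 0.005
grasp_force: 0.0
```

>>> move_arm --increments '[{"xyz":[0,4,0],"roll":0,"grip":0},{"xyz":[0,4,0],"roll":0,"grip":0},{"xyz":[0,4,0],"roll":0,"grip":0},{"xyz":[0,4,0],"roll":0,"grip":0},{"xyz":[0,4,0],"roll":0,"grip":0}]'

```text
time_s: 26.18
position: [0.4954, 0.2462, 0.0964]
tcp_rot: [[0.115, 0.993, 0.006], [0.993, -0.115, -0.0], [0.001, 0.006, -1.0]]
force: [-1.3, 0.4, -0.7]
opening: 0.012
grasp_force: 0.3
```

```bash
python3 look.py r3
```

```text
[0.4954 0.2462 0.0964] grip 0.01205002411104749 26.1833 [ 0.0063 -0.     -1.    ]
tool rack xy -0.07408448295126573 -0.0068254681789294645 ang -6.578872711724776
wrist 14435 bar rack x mid -0.0519 slope deg -0.46 w 0.0232 y [0.0007 0.1021]
[[-0.005, 0.1108], [0.005, 0.1115], [0.015, 0.1115], [0.025, 0.1098], [0.035, 0.103], [0.045, 0.1015], [0.055, 0.1015], [0.065, 0.1022], [0.075, 0.1074], [0.085, 0.1115], [0.095, 0.1115]]
top 306 bar rack x mid -0.0482 slope deg 0.47 w 0.0227 y [-0.0997 -0.0349]
[[-0.095, 0.108], [-0.085, 0.1097], [-0.075, 0.1076], [-0.065, 0.1015], [-0.055, 0.0997], [-0.045, 0.0997], [-0.035, 0.1008]]
side 509 bar rack x mid -0.0517 slope deg -0.75 w 0.0254 y [-0.1046  0.0553]
[[-0.095, 0.1045], [-0.085, 0.1067], [-0.075, 0.1071], [-0.065, 0.1005], [-0.055, 0.0989], [-0.045, 0.0995], [-0.035, 0.0991], [-0.025, 0.1035], [-0.015, 0.1083], [-0.005, 0.1101]]
```

The bar slid 17 mm and stayed straight. The gripper half-depth is about 10.5 mm. Before the body reaches in beside the bottle, I'll turn the tool a few degrees and shift it for clearance, so the leading corner touches at the bar's middle.

>>> move_arm --increments '[{"xyz":[-2.5,-4,0],"roll":0,"grip":0},{"xyz":[0,0,0],"roll":0.06,"grip":0},{"xyz":[0,4,0],"roll":0,"grip":0},{"xyz":[0,4,0],"roll":0,"grip":0},{"xyz":[0,4,0],"roll":0,"grip":0}]'

```text
time_s: 26.9
position: [0.5028, 0.2421, 0.0966]
tcp_rot: [[0.173, 0.985, 0.006], [0.985, -0.173, 0.0], [0.001, 0.006, -1.0]]
force: [-1.1, 0.4, 0.6]
opening: 0.004
grasp_force: 0.3
```

>>> move_arm --increments '[{"xyz":[0.3,4,0],"roll":0,"grip":0},{"xyz":[0.3,4,0],"roll":0,"grip":0},{"xyz":[0.3,4,0],"roll":0,"grip":0},{"xyz":[0.3,4,0],"roll":0,"grip":0}]'

```text
time_s: 27.23
position: [0.5191, 0.2405, 0.0966]
tcp_rot: [[0.174, 0.985, 0.006], [0.985, -0.174, 0.0], [0.001, 0.006, -1.0]]
force: [-0.7, -0.4, -0.4]
opening: 0.004
grasp_force: 0.3
```

```bash
python3 look.py r4
```

```text
[0.5191 0.2405 0.0966] grip 0.003939944331952096 27.2333 [ 6.4e-03  1.0e-04 -1.0e+00]
tool rack xy -0.04995338134138254 -0.009819925344066605 ang -10.008433862743212
wrist 15021 bar rack x mid -0.0276 slope deg -0.38 w 0.0235 y [-0.0038  0.1021]
[[-0.005, 0.1114], [0.005, 0.1115], [0.015, 0.1115], [0.025, 0.1102], [0.035, 0.1032], [0.045, 0.1014], [0.055, 0.1015], [0.065, 0.1021], [0.075, 0.1074], [0.085, 0.1115], [0.095, 0.1115]]
top 279 bar rack x mid -0.0244 slope deg -0.37 w 0.023 y [-0.0985 -0.0384]
[[-0.095, 0.1091], [-0.085, 0.1097], [-0.075, 0.1093], [-0.065, 0.1024], [-0.055, 0.1], [-0.045, 0.1007]]
side 396 bar rack x mid -0.0248 slope deg 3.58 w 0.0224 y [-1.006e-01  1.000e-04]
[[-0.095, 0.1022], [-0.085, 0.1081], [-0.075, 0.107], [-0.065, 0.0986], [-0.055, 0.0991], [-0.045, 0.0994], [-0.035, 0.0997], [-0.025, 0.1046], [-0.015, 0.1096]]
```

>>> move_arm --increments '[{"xyz":[0.2,3,0],"roll":0,"grip":0},{"xyz":[0.2,3,0],"roll":0,"grip":0},{"xyz":[0.2,3,0],"roll":0,"grip":0},{"xyz":[0.2,3,0],"roll":0,"grip":0},{"xyz":[0.2,3,0],"roll":0,"grip":0}]'

```text
time_s: 27.95
position: [0.5341, 0.239, 0.0969]
tcp_rot: [[0.174, 0.985, 0.007], [0.985, -0.174, 0.0], [0.001, 0.007, -1.0]]
force: [-0.6, 0.0, 0.7]
opening: 0.006
grasp_force: 0.5
```

>>> move_arm --increments '[{"xyz":[0.1,2,0],"roll":0,"grip":0},{"xyz":[0.1,2,0],"roll":0,"grip":0},{"xyz":[0,0,0],"roll":0,"grip":0}]'

```text
time_s: 28.2
position: [0.5378, 0.2384, 0.0967]
tcp_rot: [[0.174, 0.985, 0.006], [0.985, -0.174, 0.0], [0.001, 0.006, -1.0]]
force: [-0.6, -1.1, -0.1]
opening: 0.006
grasp_force: 0.3
```

```bash
python3 look.py r5
```

```text
[0.5378 0.2384 0.0967] grip 0.005937512474925126 28.2 [ 6.4e-03  1.0e-04 -1.0e+00]
tool rack xy -0.03105767248294625 -0.009825137091126852 ang -10.028117608371867
wrist 7594 bar rack x mid -0.0168 slope deg -0.77 w 0.0118 y [-0.0043  0.102 ]
[[-0.005, 0.1087], [0.005, 0.1094], [0.015, 0.1086], [0.025, 0.108], [0.035, 0.1038], [0.045, 0.1025], [0.055, 0.1027], [0.065, 0.1032], [0.075, 0.1072], [0.085, 0.1096], [0.095, 0.1091]]
top 156 bar rack x mid -0.013 slope deg 1.02 w 0.0117 y [-0.0983 -0.0399]
[[-0.095, 0.1044], [-0.085, 0.1042], [-0.075, 0.1041], [-0.065, 0.1021], [-0.055, 0.0998], [-0.045, 0.0996]]
side 328 bar rack x mid -0.0087 slope deg 1.36 w 0.0253 y [-0.0894  0.053 ]
[[-0.085, 0.1053], [-0.075, 0.1037], [-0.065, 0.0982], [-0.055, 0.0986], [-0.045, 0.0973], [-0.035, 0.0987], [-0.025, 0.1031], [-0.015, 0.1093]]
```

The bar's rear edge is dipping into the notches, as expected. Easing it on.

>>> move_arm --increments '[{"xyz":[0.1,2,0],"roll":0,"grip":0},{"xyz":[0.1,1.5,0],"roll":0,"grip":0},{"xyz":[0,1.5,0],"roll":0,"grip":0},{"xyz":[0,1,0],"roll":0,"grip":0},{"xyz":[0,0,0],"roll":0,"grip":0}]'

```text
time_s: 28.92
position: [0.5381, 0.2382, 0.0966]
tcp_rot: [[0.174, 0.985, -0.004], [0.985, -0.174, 0.0], [-0.001, -0.004, -1.0]]
force: [-10.4, 3.8, 6.3]
opening: 0.001
grasp_force: 6.1
```

```bash
python3 look.py r6
```

```text
[0.5381 0.2382 0.0966] grip 0.0005514096916416186 28.9167 [-0.0044  0.     -1.    ]
tool rack xy -0.030824882270950163 -0.009969133586295567 ang -10.00319225132678
wrist 7056 bar rack x mid -0.017 slope deg -0.62 w 0.011 y [-0.0038  0.1022]
[[-0.005, 0.1097], [0.005, 0.1098], [0.015, 0.1099], [0.025, 0.1077], [0.035, 0.103], [0.045, 0.1019], [0.055, 0.102], [0.065, 0.1026], [0.075, 0.1066], [0.085, 0.1111], [0.095, 0.1106]]
top 143 bar rack x mid -0.0131 slope deg 1.02 w 0.0106 y [-0.0981 -0.0383]
[[-0.095, 0.1033], [-0.085, 0.1057], [-0.075, 0.1061], [-0.065, 0.1009], [-0.055, 0.1004], [-0.045, 0.0992]]
side 364 bar rack x mid -0.0078 slope deg 1.44 w 0.027 y [-0.1097  0.0543]
[[-0.085, 0.1052], [-0.075, 0.1049], [-0.065, 0.0963], [-0.055, 0.098], [-0.045, 0.0978], [-0.035, 0.098], [-0.025, 0.1034], [-0.015, 0.1069]]
```

```bash
python3 -c "
import cv2,numpy as np
a=cv2.imread('pics/wrist_r6.png');b=cv2.imread('pics/side_r6.png')[120:300,130:330];c=cv2.imread('pics/top_r6.png')[150:310,150:310]
cv2.imwrite('pics/st.png',np.hstack([cv2.resize(a[:,120:600],(390,390)),cv2.resize(b,(400,390),interpolation=cv2.INTER_CUBIC)]))
"
```

```text
(no output)
```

View pics/st.png

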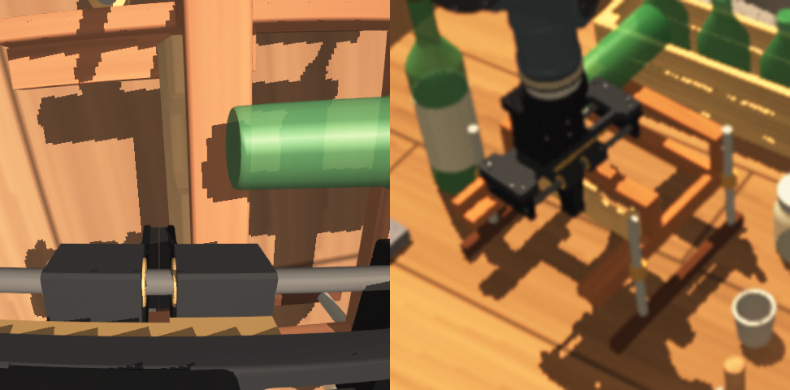

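Views: the bar is at px (172,120) beside the slat, half in the notch. It stopped with about 11 N, and a finger root may be touching the slat's front edge. I'll ease off and measure the finger profile from wrist depth.

>>> move_arm --increments '[{"xyz":[0,-3,0],"roll":0,"grip":0},{"xyz":[0,-6,0],"roll":0,"grip":0},{"xyz":[0,0,0],"roll":0,"grip":0}]'

```text
time_s: 29.47
position: [0.534, 0.2394, 0.0969]
tcp_rot: [[0.173, 0.985, 0.007], [0.985, -0.173, 0.0], [0.001, 0.007, -1.0]]
force: [0.5, -0.0, 0.5]
opening: 0.005
grasp_force: 0.0
```

```bash
python3 look.py r7
python3 - <<'E'
from h import *
s=bot.read_state();R=np.array(s['tcp_rot'])
p,d=bot.capture('wrist');W=cloud('wrist',d,s);A=W.reshape(-1,3);A=A[~np.isnan(A[:,0])];v=(A-s['position'])@R
for z in np.arange(-.12,0,.006):
    k=v[(v[:,2]>=z)&(v[:,2]<z+.006)&(abs(v[:,0])<.045)&(abs(v[:,1])<.06)]
    if len(k)>5: print(round(z,3),len(k),'y',np.percentile(k[:,1],[1,10,90,99]).round(4),'x',np.percentile(k[:,0],[2,50,98]).round(4))
# slat & neck from wrist in rack frame
c=np.array([.5698,.2447]);y=np.deg2rad(-6.42);X=np.array([np.cos(y),np.sin(y)]);Y=np.array([-X[1],X[0]])
Z=np.c_[(A[:,:2]-c)@X,(A[:,:2]-c)@Y,A[:,2]]
k=Z[(abs(Z[:,0])<.03)&(Z[:,1]>.03)&(Z[:,1]<.12)&(Z[:,2]>.138)&(Z[:,2]<.153)]
for u in np.arange(.03,.12,.01):
    q=k[(k[:,1]>=u)&(k[:,1]<u+.01)]
    if len(q)>10: print('slat',round(u,3),np.percentile(q[:,0],[2,98]).round(4),np.median(q[:,2]).round(4))
k=Z[(Z[:,0]>-.04)&(Z[:,0]<.1)&(Z[:,1]>.02)&(Z[:,1]<.085)&(Z[:,2]>.155)&(Z[:,2]<.22)]
print('neck front x',np.percentile(k[:,0],[.2,1]))
for x in np.arange(-.02,.08,.01):
    q=k[(k[:,0]>=x)&(k[:,0]<x+.01)]
    if len(q)>10: print(round(x,3),np.percentile(q[:,1],[1,99]).round(4),np.percentile(q[:,2],[1,98]).round(4))
E
```

```text
[0.534  0.2394 0.0969] grip 0.004978695219388748 29.4667 [ 0.0067  0.     -1.    ]
tool rack xy -0.0349475828063254 -0.009274410695537859 ang -9.985379590413753
wrist 8566 bar rack x mid -0.018 slope deg 0.97 w 0.0123 y [-0.008  0.102]
[[-0.015, 0.0923], [-0.005, 0.1052], [0.005, 0.1106], [0.015, 0.1108], [0.025, 0.1073], [0.035, 0.1022], [0.045, 0.101], [0.055, 0.1011], [0.065, 0.1016], [0.075, 0.1063], [0.085, 0.1108], [0.095, 0.1107]]
top 111 bar rack x mid -0.0142 slope deg 0.35 w 0.0094 y [-0.0957 -0.0425]
[[-0.085, 0.1083], [-0.075, 0.1049], [-0.065, 0.1008], [-0.055, 0.0992], [-0.045, 0.0994]]
side 325 bar rack x mid -0.015 slope deg -4.17 w 0.022 y [-0.0886  0.0539]
[[-0.085, 0.1058], [-0.075, 0.1035], [-0.065, 0.097], [-0.055, 0.0974], [-0.045, 0.0968], [-0.035, 0.0978], [-0.025, 0.1024], [-0.015, 0.1078], [0.045, 0.0992]]
-0.12 10149 y [-0.0554 -0.0434  0.0212  0.0556] x [0.0212 0.0261 0.0279]
-0.114 19930 y [-0.0591 -0.0494  0.0494  0.0588] x [0.0195 0.0262 0.0275]
-0.108 9213 y [-0.0586 -0.0463  0.0464  0.0585] x [0.0254 0.0264 0.0274]
-0.102 6268 y [-0.0481 -0.0396  0.02
[... 1155 characters left out ...]
0.0029  0.0125  0.0203] x [0.0028 0.0131 0.0448]
slat 0.03 [-0.0142  0.0086] 0.1494
slat 0.04 [-0.0143  0.0008] 0.1494
slat 0.05 [-0.0143 -0.0009] 0.1494
slat 0.06 [-0.0143  0.0004] 0.1494
slat 0.07 [-0.0143  0.0085] 0.1495
slat 0.08 [-0.0145  0.0085] 0.1495
slat 0.09 [-0.0145  0.0085] 0.1495
slat 0.1 [-0.0145  0.0084] 0.1494
neck front x [-0.03977727 -0.03880504]
-0.02 [0.0202 0.0288] [0.1733 0.1925]
-0.01 [0.0204 0.0698] [0.1566 0.1925]
0.0 [0.0204 0.0708] [0.1665 0.1916]
0.01 [0.0202 0.0711] [0.1671 0.1847]
0.02 [0.0202 0.0712] [0.1673 0.184 ]
0.03 [0.0202 0.0715] [0.1681 0.2022]
0.04 [0.0202 0.0722] [0.1677 0.1888]
0.05 [0.0223 0.0758] [0.1621 0.1846]
0.06 [0.0365 0.0768] [0.1602 0.17  ]
```

>>> move_arm --increments '[{"xyz":[0,-20,0],"roll":0,"grip":0},{"xyz":[0,-30,0],"roll":0,"grip":0},{"xyz":[0,-10,-30],"roll":0,"grip":0},{"xyz":[0,0,-40],"roll":0,"grip":0},{"xyz":[0,0,-30],"roll":0,"grip":0}]'

```text
time_s: 30.23
position: [0.4741, 0.2498, 0.1979]
tcp_rot: [[0.173, 0.985, 0.006], [0.985, -0.173, 0.0], [0.001, 0.006, -1.0]]
force: [0.7, 0.7, 0.2]
opening: 0.009
grasp_force: 0.0
```

>>> move_arm --increments '[{"xyz":[-20,0,0],"roll":0,"grip":0},{"xyz":[0,0,0],"roll":0,"grip":0}]'

```text
time_s: 30.4
position: [0.4722, 0.2287, 0.1986]
tcp_rot: [[0.174, 0.985, 0.011], [0.985, -0.174, -0.0], [0.002, 0.01, -1.0]]
force: [-0.8, 0.8, 0.1]
opening: 0.006
grasp_force: 0.0
```

```bash
python3 look.py r8
python3 - <<'E'
from h import *
s=bot.read_state()
p,d=bot.capture('wrist');W=cloud('wrist',d,s);m=bot.trace('bar','wrist')[0]['mask']
c=np.array([.5698,.2447]);y=np.deg2rad(-6.42);X=np.array([np.cos(y),np.sin(y)]);Y=np.array([-X[1],X[0]])
def rf(A): return np.c_[(A[:,:2]-c)@X,(A[:,:2]-c)@Y,A[:,2]]
P=W[m];P=P[~np.isnan(P[:,0])];v=rf(P)
for lo,hi in((-.1,-.078),(-.07,-.028),(-.02,.02),(.028,.07),(.078,.1)):
    k=v[(v[:,1]>lo)&(v[:,1]<hi)&(v[:,2]>.09)]
    if len(k)<20: print(lo,len(k));continue
    tp=k[k[:,2]>np.percentile(k[:,2],40)-.004]
    a=np.polyfit(tp[:,0],tp[:,2],1)
    print(lo,len(k),'x',np.percentile(k[:,0],[2,98]).round(4),'z',np.percentile(k[:,2],[5,50,95]).round(4),'slope',a[0].round(3))
A=W.reshape(-1,3);A=A[~np.isnan(A[:,0])];Z=rf(A)
for sg in(1,-1):
    q=Z[(Z[:,1]*sg>.088)&(Z[:,1]*sg<.1)&(Z[:,2]>.07)&(Z[:,2]<.1)&(abs(Z[:,0])<.1)]
    for x in np.arange(-.1,.05,.01):
        u=q[(q[:,0]>=x)&(q[:,0]<x+.01)]
        if len(u)>5: print(sg,round(x,2),np.median(u[:,2]).round(4),end=' ')
    k=Z[(Z[:,2]>.14)&(Z[:,2]<.155)&(Z[:,1]*sg>.02)&(Z[:,1]*sg<.1)&(abs(Z[:,0])<.03)]; print('slat',np.percentile(k[:,0],[2,98]) if len(k)>10 else None)
cv2.imwrite('pics/w8.png',p[:330,80:600,::-1])
E
```

```text
[0.4722 0.2287 0.1986] grip 0.005530978018623901 30.4 [ 1.060e-02 -2.000e-04 -9.999e-01]
tool rack xy -0.09523464100063266 -0.026854548892033345 ang -10.039195563802297
wrist 8801 bar rack x mid -0.0127 slope deg -0.43 w 0.0209 y [-0.0813  0.1019]
[[-0.085, 0.0968], [-0.075, 0.1085], [-0.065, 0.1029], [-0.055, 0.1], [-0.045, 0.0999], [-0.035, 0.0999], [-0.025, 0.1038], [-0.015, 0.1095], [-0.005, 0.1097], [0.005, 0.1098], [0.015, 0.1097], [0.025, 0.1067], [0.035, 0.1014], [0.045, 0.0998], [0.055, 0.0998], [0.065, 0.1009], [0.075, 0.1058], [0.085, 0.1097], [0.095, 0.1099]]
top 230 bar rack x mid -0.0136 slope deg 0.33 w 0.011 y [-0.0985  0.1052]
[[-0.095, 0.1042], [-0.085, 0.1071], [-0.075, 0.1047], [-0.065, 0.1012], [-0.055, 0.1008], [-0.045, 0.1004], [-0.035, 0.0983], [-0.005, 0.1083], [0.095, 0.1096]]
-0.1 48 x [-0.0228 -0.0192] z [0.0907 0.0952 0.1029] slope 3.869
-0.07 1673 x [-0.0227 -0.0002] z [0.0927 0.1004 0.1056] slope -0.09
-0.02 1880 x [-0.0233 -0.0038] z [0.0929 0.1097 0.1125] slope -0.006
0.028 2271 x [-0.0234 -0.0003] z [0.0933 0.1006 0.1054] slope -0.109
0.078 1373 x [-0.0239 -0.0041] z [0.0928 0.1097 0.1126] slope -0.027
1 -0.1 0.0876 1 -0.09 0.0875 1 -0.08 0.0876 1 -0.07 0.0877 1 -0.06 0.0876 1 -0.05 0.0877 1 -0.04 0.0875 1 -0.03 0.0888 slat [-0.01460534  0.00816076]
slat [-0.01402325  0.00880673]
```

View pics/w8.png

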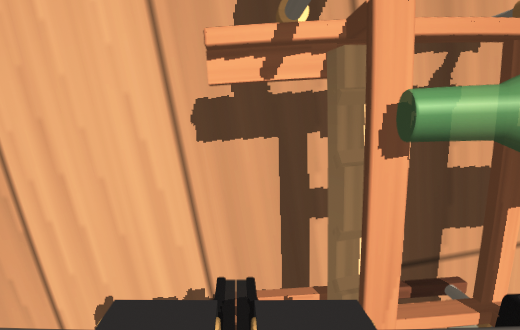

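The bar sits straight, symmetric and tipped about 11°, with its rear edge on the notch floor and its front edge still on the flat. It lacks about 6 mm. Pushing high on the leaning face pressed the rear edge down, so I'll push low at the bottom front edge instead (TCP just above ledge level; the body still clears the slat).

>>> move_arm --increments '[{"xyz":[18,0,25],"roll":0,"grip":0},{"xyz":[0,0,35],"roll":0,"grip":0},{"xyz":[0,0,30],"roll":0,"grip":0},{"xyz":[0,0,14],"roll":0,"grip":0},{"xyz":[0,0,0],"roll":0,"grip":0}]'

```text
time_s: 31.22
position: [0.4725, 0.2471, 0.0886]
tcp_rot: [[0.174, 0.985, -0.002], [0.985, -0.174, -0.002], [-0.002, -0.001, -1.0]]
force: [-0.5, -0.3, -0.0]
opening: -0.002
grasp_force: 0.0
```

>>> move_arm --increments '[{"xyz":[0,0,0],"roll":0,"grip":0},{"xyz":[0,0,0],"roll":0,"grip":0}]'

```text
time_s: 31.38
position: [0.476, 0.248, 0.093]
tcp_rot: [[0.174, 0.985, 0.008], [0.985, -0.174, 0.001], [0.002, 0.008, -1.0]]
force: [0.0, -1.1, 0.3]
opening: 0.005
grasp_force: 0.0
```

>>> move_arm --increments '[{"xyz":[-1.5,15,2.5],"roll":0,"grip":0},{"xyz":[0.5,15,2.5],"roll":0,"grip":0},{"xyz":[1,13,0],"roll":0,"grip":0},{"xyz":[0.5,7,0],"roll":0,"grip":0},{"xyz":[0,0,0],"roll":0,"grip":0}]'

```text
time_s: 31.8
position: [0.5276, 0.2396, 0.0894]
tcp_rot: [[0.175, 0.985, 0.012], [0.985, -0.175, 0.001], [0.003, 0.011, -1.0]]
force: [-1.0, -0.5, -0.1]
opening: 0.004
grasp_force: 0.0
```

>>> move_arm --increments '[{"xyz":[0,3,0],"roll":0,"grip":0},{"xyz":[0,3,0],"roll":0,"grip":0},{"xyz":[0,2,0],"roll":0,"grip":0},{"xyz":[0,0,0],"roll":0,"grip":0}]'

```text
time_s: 32.13
position: [0.5326, 0.2381, 0.088]
tcp_rot: [[0.174, 0.985, 0.007], [0.985, -0.174, 0.0], [0.001, 0.007, -1.0]]
force: [0.0, -0.3, 0.3]
opening: 0.004
grasp_force: 0.0
```

>>> move_arm --increments '[{"xyz":[0.1,2,0],"roll":0,"grip":0},{"xyz":[0.1,2,0],"roll":0,"grip":0},{"xyz":[0.1,1.5,0],"roll":0,"grip":0},{"xyz":[0,0,0],"roll":0,"grip":0}]'

```text
time_s: 32.47
position: [0.5362, 0.2375, 0.0876]
tcp_rot: [[0.174, 0.985, 0.003], [0.985, -0.174, -0.0], [0.0, 0.003, -1.0]]
force: [-4.8, 1.9, 3.7]
opening: 0.006
grasp_force: 2.5
```

>>> move_arm --increments '[{"xyz":[0.1,1,0],"roll":0,"grip":0},{"xyz":[0.1,1,0],"roll":0,"grip":0},{"xyz":[0,0,0],"roll":0,"grip":0}]'

```text
time_s: 32.72
position: [0.5361, 0.2375, 0.0876]
tcp_rot: [[0.174, 0.985, -0.001], [0.985, -0.174, -0.0], [-0.001, -0.001, -1.0]]
force: [-7.9, 1.4, 4.7]
opening: 0.003
grasp_force: 4.7
```

Blocked again at the same bar position, so the bar itself is catching on something. I'll relax the push and profile the bar's top and front faces per y section.

>>> move_arm --increments '[{"xyz":[0,-5,0],"roll":0,"grip":0},{"xyz":[0,-25,0],"roll":0,"grip":0},{"xyz":[0,-30,-10],"roll":0,"grip":0},{"xyz":[0,0,-40],"roll":0,"grip":0},{"xyz":[-20,0,-40],"roll":0,"grip":0}]'

```text
time_s: 33.13
position: [0.475, 0.2309, 0.1742]
tcp_rot: [[0.171, 0.985, 0.004], [0.985, -0.171, 0.0], [0.001, 0.004, -1.0]]
force: [1.2, -0.2, 0.3]
opening: 0.007
grasp_force: 0.0
```

```bash
cat > prof.py <<'E'
from h import *
s=bot.read_state();print(s['position'],s['time_s'])
p,d=bot.capture('wrist');W=cloud('wrist',d,s);cv2.imwrite('pics/wp.png',p[...,::-1])
c=np.array([.5698,.2447]);y=np.deg2rad(-6.42);X=np.array([np.cos(y),np.sin(y)]);Y=np.array([-X[1],X[0]])
A=W.reshape(-1,3);A=A[~np.isnan(A[:,0])];v=np.c_[(A[:,:2]-c)@X,(A[:,:2]-c)@Y,A[:,2]]*1000
for lo,hi in((-112,-107),(-104,-98),(-98,-90),(-90,-80),(-66,-32),(-20,0),(0,20),(32,66),(80,90),(90,98),(98,104),(107,112)):
    k=v[(v[:,1]>lo)&(v[:,1]<hi)&(v[:,2]>70)&(v[:,2]<125)]
    print(lo,[(int(x),round(float(np.median(u)),1)) for x in range(-32,14,2) if len(u:=k[(k[:,0]>=x)&(k[:,0]<x+2),2])>3])
E
python3 prof.py
```

```text
[0.4750349  0.23090699 0.17417412] 33.1333
-112 []
-104 []
-98 []
-90 []
-66 [(-24, 89.8), (-22, 94.7), (-20, 101.7), (-18, 102.1), (-16, 101.6), (-14, 101.3), (-12, 100.8), (-10, 100.4), (-8, 99.8), (-6, 99.5), (-4, 98.9), (-2, 98.6), (0, 97.9)]
-20 [(-24, 90.4), (-22, 96.2), (-20, 104.7), (-18, 111.2), (-16, 111.6), (-14, 111.3), (-12, 110.7), (-10, 110.4), (-8, 109.9), (-6, 109.3), (-4, 109.1)]
0 [(-24, 90.5), (-22, 96.6), (-20, 105.1), (-18, 111.6), (-16, 111.8), (-14, 111.3), (-12, 110.9), (-10, 110.4), (-8, 109.9), (-6, 109.6), (-4, 108.9)]
32 [(-24, 91.1), (-22, 96.9), (-20, 102.3), (-18, 102.1), (-16, 101.5), (-14, 101.1), (-12, 100.6), (-10, 100.2), (-8, 99.8), (-6, 99.3), (-4, 98.8), (-2, 98.4), (0, 97.8)]
80 [(-32, 87.5), (-30, 87.2), (-28, 87.0), (-26, 87.0), (-24, 91.2), (-22, 98.3), (-20, 107.8), (-18, 112.1), (-16, 111.7), (-14, 111.1), (-12, 110.7), (-10, 110.3), (-8, 109.8), (-6, 109.4), (-4, 109.0)]
90 [(-32, 87.5), (-30, 87.6), (-28, 87.6), (-26, 87.4), (-24, 90.5), (-22, 99.0), (-20, 107.3), (-18, 111.8), (-16, 111.5), (-14, 111.2), (-12, 110.9), (-10, 110.4), (-8, 109.9), (-6, 109.4), (-4, 108.8)]
98 [(-32, 87.4), (-30, 87.4), (-28, 87.7), (-26, 87.8), (-24, 91.1), (-22, 99.1), (-20, 107.5), (-18, 112.2), (-16, 111.7), (-14, 111.3), (-12, 110.7), (-10, 110.2), (-8, 109.8), (-6, 109.4), (-4, 108.8)]
107 [(-32, 99.9), (-30, 100.4), (-28, 100.1), (-26, 99.8), (-24, 100.4), (-22, 100.2), (-20, 99.7), (-18, 99.2), (-16, 109.6), (-14, 106.7), (-12, 106.0), (-10, 103.4), (-8, 101.5), (-6, 98.2), (-4, 97.0), (-2, 93.9), (0, 89.7), (2, 85.7), (4, 84.0)]
```

>>> move_arm --increments '[{"xyz":[-30,0,-25],"roll":0,"grip":0},{"xyz":[-35,0,0],"roll":0,"grip":0},{"xyz":[0,0,0],"roll":0,"grip":0},{"xyz":[0,0,0],"roll":0,"grip":0}]'

```text
time_s: 33.52
position: [0.4664, 0.164, 0.2002]
tcp_rot: [[0.177, 0.984, 0.009], [0.984, -0.177, 0.0], [0.002, 0.009, -1.0]]
force: [0.3, -0.1, 0.4]
opening: 0.007
grasp_force: 0.0
```

```bash
python3 prof.py
python3 - <<'E'
import cv2,numpy as np
from h import *
s=bot.read_state()
c=np.array([.5698,.2447]);y=np.deg2rad(-6.42);X=np.array([np.cos(y),np.sin(y)]);Y=np.array([-X[1],X[0]])
out=[];a=cv2.imread('pics/wp.png')
for sg in(-1,1):
    w=c+X*-.018+Y*.1*sg; q=proj('wrist',[[w[0],w[1],.1]],s)[0];print(q)
    u,v=int(np.clip(q[0],100,540)),int(np.clip(q[1],75,405));out.append(cv2.resize(a[v-75:v+75,u-100:u+100],(400,300),interpolation=cv2.INTER_CUBIC))
cv2.imwrite('pics/ends.png',np.vstack([np.hstack(out),cv2.resize(a,(800,600))[0:300]]))
E
```

```text
[0.46642909 0.16403155 0.20019909] 33.5167
-112 [(-32, 101.1), (-30, 102.0), (-28, 101.7), (-26, 101.6), (-24, 101.5), (-22, 101.3), (-20, 101.5), (-18, 101.0), (-16, 104.7), (-14, 114.3)]
-104 [(-32, 88.6), (-30, 88.3), (-28, 89.4), (-26, 88.3), (-24, 89.2), (-22, 88.5), (-20, 90.7), (-18, 92.3), (-16, 96.2), (-14, 109.7), (-12, 110.6), (-10, 110.6), (-8, 106.5), (-6, 102.5), (-4, 102.4), (-2, 96.3)]
-98 [(-32, 87.5), (-30, 87.5), (-28, 87.8), (-26, 87.6), (-24, 87.4), (-22, 91.1), (-20, 102.1), (-18, 109.5), (-16, 111.7), (-14, 111.2), (-12, 111.0), (-10, 110.4), (-8, 109.7), (-6, 109.3), (-4, 109.5)]
-90 [(-32, 87.2), (-30, 87.4), (-28, 86.9), (-26, 87.2), (-24, 87.3), (-22, 90.5), (-20, 101.7), (-18, 109.8), (-16, 111.8), (-14, 111.5), (-12, 110.8), (-10, 110.5), (-8, 109.7), (-6, 109.6), (-4, 109.2)]
-66 [(-24, 89.5), (-22, 94.6), (-20, 101.7), (-18, 102.1), (-16, 101.8), (-14, 101.3), (-12, 100.8), (-10, 100.3), (-8, 100.0), (-6, 99.4), (-4, 99.0), (-2, 98.5), (0, 97.9)]
-20 [(-24, 89.6), (-22, 94.3), (-20, 103.3), (-18, 111.2), (-16, 111.8), (-14, 111.3), (-12, 110.8), (-10, 110.5), (-8, 109.9), (-6, 109.6), (-4, 108.9)]
0 [(-24, 90.3), (-22, 95.9), (-20, 104.7), (-18, 111.6), (-16, 111.8), (-14, 111.5), (-12, 110.9), (-10, 110.4), (-8, 110.0), (-6, 109.3), (-4, 109.1)]
32 [(-24, 90.6), (-22, 97.0), (-20, 102.3), (-18, 102.1), (-16, 101.6), (-14, 101.2), (-12, 100.7), (-10, 100.2), (-8, 100.0), (-6, 99.3), (-4, 98.9), (-2, 98.4)]
80 []
90 []
98 []
107 []
[411.87045857 242.36661631]
[411.36239734 -52.84744712]
```

View pics/ends.png

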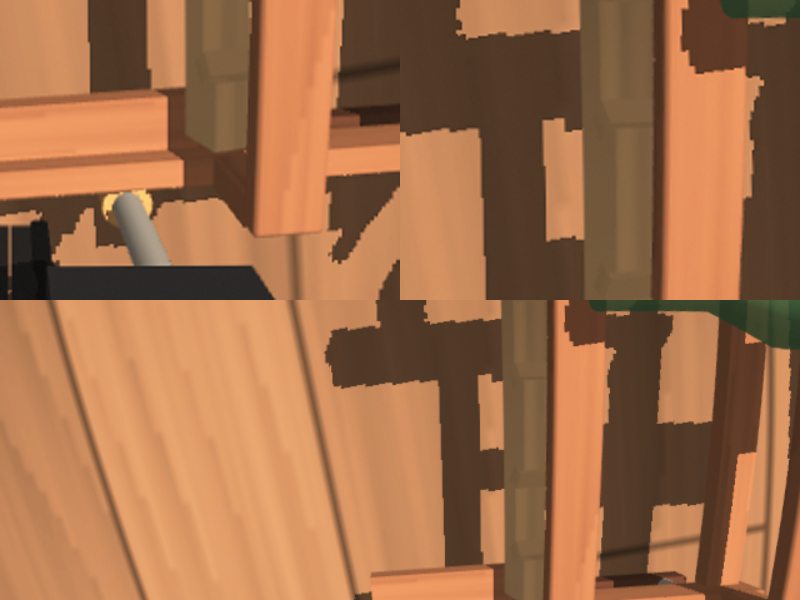

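No visible obstacle, and both ends look alike: tipped with the rear edge on the notch floor. As a diagnostic I'll push gently off-centre toward the -y end, at about y = -60, to see whether one end is catching.

>>> move_arm --increments '[{"xyz":[20,0,25],"roll":0,"grip":0},{"xyz":[0,0,35],"roll":0,"grip":0},{"xyz":[0,15,30],"roll":0,"grip":0},{"xyz":[1,15,18],"roll":0,"grip":0},{"xyz":[2,20,3],"roll":0,"grip":0}]'

```text
time_s: 33.98
position: [0.5163, 0.1802, 0.0843]
tcp_rot: [[0.172, 0.985, -0.003], [0.985, -0.172, -0.001], [-0.001, -0.002, -1.0]]
force: [-0.4, 0.2, 0.2]
opening: 0.001
grasp_force: 0.0
```

>>> move_arm --increments '[{"xyz":[0.2,4,0],"roll":0,"grip":0},{"xyz":[0.1,2,0],"roll":0,"grip":0},{"xyz":[0,0,0],"roll":0,"grip":0}]'

```text
time_s: 34.23
position: [0.5256, 0.1792, 0.089]
tcp_rot: [[0.173, 0.985, 0.007], [0.985, -0.173, 0.0], [0.001, 0.007, -1.0]]
force: [0.1, 0.7, -0.1]
opening: 0.01
grasp_force: 0.0
```

>>> move_arm --increments '[{"xyz":[0.1,2,0],"roll":0,"grip":0},{"xyz":[0.1,2,0],"roll":0,"grip":0},{"xyz":[0.1,1.5,0],"roll":0,"grip":0},{"xyz":[0,0,0],"roll":0,"grip":0}]'

```text
time_s: 34.57
position: [0.5301, 0.1781, 0.0895]
tcp_rot: [[0.174, 0.985, 0.006], [0.985, -0.174, 0.0], [0.001, 0.005, -1.0]]
force: [-1.1, 1.3, 2.1]
opening: 0.003
grasp_force: 1.1
```

>>> move_arm --increments '[{"xyz":[0.1,1.5,0],"roll":0,"grip":0},{"xyz":[0,0,0],"roll":0,"grip":0}]'

```text
time_s: 34.73
position: [0.5302, 0.1781, 0.0895]
tcp_rot: [[0.174, 0.985, 0.002], [0.985, -0.174, 0.0], [0.001, 0.002, -1.0]]
force: [-5.5, 2.4, 5.3]
opening: 0.001
grasp_force: 3.4
```

```bash
python3 prof.py
```

```text
[0.5301861  0.17814057 0.08948058] 34.7333
-112 [(-32, 101.5), (-30, 102.1)]
-104 []
-98 []
-90 []
-66 [(-32, 107.7), (-30, 109.3), (-28, 110.5), (-26, 110.5), (-24, 105.4), (-22, 94.3), (-20, 101.6), (-18, 102.0), (-16, 101.6), (-14, 101.2), (-12, 100.7), (-10, 100.2)]
-20 [(-24, 89.7), (-22, 95.2), (-20, 104.1), (-18, 111.4), (-16, 111.7), (-14, 111.3), (-12, 110.9)]
0 [(-24, 90.0), (-22, 95.8), (-20, 104.7), (-18, 111.7), (-16, 111.8), (-14, 111.4), (-12, 110.9)]
32 [(-24, 90.7), (-22, 96.8), (-20, 102.3), (-18, 102.0), (-16, 101.5), (-14, 101.1), (-12, 100.6)]
80 []
90 []
98 []
107 []
```

It's equally stuck there, and each time the reading shows about as much downward force on the bar as forward force: under load the fingertip drags the leaning face down. I'll go back to the centre and push with a slight upward stroke, so friction unloads the bar instead of pressing it into the ledge.

>>> move_arm --increments '[{"xyz":[0,-6,0],"roll":0,"grip":0},{"xyz":[0,-12,0],"roll":0,"grip":0},{"xyz":[30,-2,0],"roll":0,"grip":0},{"xyz":[30,-2,0],"roll":0,"grip":0},{"xyz":[0,0,0],"roll":0,"grip":0}]'

```text
time_s: 35.2
position: [0.5228, 0.2446, 0.0896]
tcp_rot: [[0.171, 0.985, 0.012], [0.985, -0.171, 0.003], [0.005, 0.011, -1.0]]
force: [0.3, 0.9, 0.9]
opening: 0.006
grasp_force: 0.0
```

>>> move_arm --increments '[{"xyz":[0,0,0],"roll":0,"grip":0},{"xyz":[0,0,0],"roll":0,"grip":0}]'

```text
time_s: 35.37
position: [0.521, 0.2404, 0.0889]
tcp_rot: [[0.173, 0.985, 0.007], [0.985, -0.173, -0.0], [0.001, 0.007, -1.0]]
force: [0.2, -0.3, -0.2]
opening: 0.005
grasp_force: 0.0
```

>>> move_arm --increments '[{"xyz":[0.4,7,0],"roll":0,"grip":0},{"xyz":[0.3,6,0],"roll":0,"grip":0},{"xyz":[0.1,2.5,0],"roll":0,"grip":0},{"xyz":[0.1,1.5,-0.5],"roll":0,"grip":0},{"xyz":[0,0,-1],"roll":0,"grip":0}]'

```text
time_s: 35.78
position: [0.5365, 0.2378, 0.0898]
tcp_rot: [[0.175, 0.985, 0.002], [0.985, -0.175, -0.001], [-0.0, 0.002, -1.0]]
force: [-4.1, 0.9, -2.3]
opening: 0.004
grasp_force: 1.4
```

>>> move_arm --increments '[{"xyz":[0.1,1,-1],"roll":0,"grip":0},{"xyz":[0.1,1,-1],"roll":0,"grip":0},{"xyz":[0,0,-1],"roll":0,"grip":0}]'

```text
time_s: 36.03
position: [0.537, 0.2377, 0.0924]
tcp_rot: [[0.174, 0.985, -0.001], [0.985, -0.174, -0.001], [-0.001, -0.0, -1.0]]
force: [-5.5, 1.1, -2.0]
opening: 0.005
grasp_force: 2.5
```

Still no movement even with the bar unloaded. But the stop position shifts with TCP height in a way that fits the finger's knuckle (about ±18 mm at 48 mm above the tip) hitting the **slat's front edge**. The bar itself isn't jammed. So I'll straddle the slat with opened fingers and push with the flat inner face of the front finger, which has nothing protruding ahead of it.

>>> move_arm --increments '[{"xyz":[0,-8,2],"roll":0,"grip":0},{"xyz":[0,-20,0],"roll":0,"grip":0},{"xyz":[0,-10,-35],"roll":0,"grip":0},{"xyz":[0,0,-40],"roll":0,"grip":63},{"xyz":[0,0,-30],"roll":0.04,"grip":63}]'

```text
time_s: 36.45
position: [0.5028, 0.2452, 0.1987]
tcp_rot: [[0.213, 0.977, 0.01], [0.977, -0.213, 0.001], [0.003, 0.01, -1.0]]
force: [1.4, -0.4, -0.0]
opening: 0.087
grasp_force: 0.0
```

>>> move_arm --increments '[{"xyz":[0,0,0],"roll":0,"grip":63},{"xyz":[0,0,0],"roll":0,"grip":63},{"xyz":[0,0,0],"roll":0,"grip":63},{"xyz":[0,0,0],"roll":0,"grip":63}]'

```text
time_s: 36.78
position: [0.5015, 0.2446, 0.1953]
tcp_rot: [[0.213, 0.977, 0.005], [0.977, -0.213, -0.0], [0.001, 0.005, -1.0]]
force: [0.5, 0.4, -0.5]
opening: 0.375
grasp_force: 0.0
```

```bash
cat > tr.py <<'E'
from h import *
s=bot.read_state();R=np.array(s['tcp_rot'])
c=np.array([.5698,.2447]);y=np.deg2rad(-6.42);X=np.array([np.cos(y),np.sin(y)]);Y=np.array([-X[1],X[0]])
q=s['position'][:2]-c;print('rack xy',(q@X).round(4),(q@Y).round(4),'z',s['position'][2].round(4),'ang',np.rad2deg(np.arctan2(R[1,1],R[0,1])).round(2),'open mm',87*s['opening'],s['time_s'],np.round(s['force'],1))
t=c+X*-.0005+Y*-.012; d=R.T@np.r_[t-s['position'][:2],0];print('to straddle (tool mm)',(d*1000).round(1))
E
python3 tr.py
```

```text
rack xy -0.0679 -0.0077 z 0.1953 ang -12.32 open mm 32.66007301093181 36.7833 [ 0.5  0.4 -0.5]
to straddle (tool mm) [ 2.7 67.5  0.3]
```

>>> move_arm --increments '[{"xyz":[1,15,0],"roll":0,"grip":63},{"xyz":[1,22,0],"roll":0,"grip":63},{"xyz":[0.5,20,0],"roll":0,"grip":63},{"xyz":[0,10.5,0],"roll":0,"grip":63},{"xyz":[0,0,0],"roll":0,"grip":63}]'

```text
time_s: 37.2
position: [0.5704, 0.2322, 0.1953]
tcp_rot: [[0.215, 0.977, 0.006], [0.977, -0.215, -0.0], [0.001, 0.006, -1.0]]
force: [0.5, 0.8, -0.6]
opening: 0.616
grasp_force: 0.0
```

>>> move_arm --increments '[{"xyz":[0,0,10],"roll":0,"grip":63},{"xyz":[0,0,10],"roll":0,"grip":63},{"xyz":[0,0,10],"roll":0,"grip":63},{"xyz":[0,0,0],"roll":0,"grip":63},{"xyz":[0,0,0],"roll":0,"grip":63}]'

```text
time_s: 37.62
position: [0.567, 0.2331, 0.1654]
tcp_rot: [[0.213, 0.977, 0.003], [0.977, -0.213, -0.001], [0.0, 0.003, -1.0]]
force: [0.2, 0.3, 0.1]
opening: 0.627
grasp_force: 0.0
```

```bash
python3 tr.py
python3 - <<'E'
from h import *
s=bot.read_state();R=np.array(s['tcp_rot'])
p,d=bot.capture('wrist');W=cloud('wrist',d,s);A=W.reshape(-1,3);A=A[~np.isnan(A[:,0])];v=(A-s['position'])@R*1000
for z in range(-50,10,6):
    k=v[(v[:,2]>=z)&(v[:,2]<z+6)&(abs(v[:,0])<13)&(abs(v[:,1])<70)]
    for sg in(-1,1):
        q=k[k[:,1]*sg>0]
        if len(q)>5: print(z,sg,len(q),np.percentile(q[:,1],[2,98]).round(1),end=' | ')
    print()
# slat in tool frame, bottle nearest
k=v[(A[:,2]>.14)&(A[:,2]<.155)&(v[:,0]>20)&(v[:,0]<36)&(abs(v[:,1])<40)];print('slat y',np.percentile(k[:,1],[2,98]).round(1) if len(k) else None)
k=v[(A[:,2]>.157)&(A[:,2]<.21)&(v[:,0]>41)&(abs(v[:,1])<110)];print('bottle min x by y',[(yy,k[(abs(k[:,1]-yy)<8),0].min().round(1)) for yy in range(-10,110,15) if (abs(k[:,1]-yy)<8).sum()>5])
E
```

```text
rack xy -0.0015 -0.0118 z 0.1654 ang -12.28 open mm 54.5268223358286 37.6167 [0.2 0.3 0.1]
to straddle (tool mm) [-0.1  1.   0. ]
-50 -1 344 [-40.3 -26.6] | -50 1 336 [28.  41.8] | 
-44 -1 296 [-39.3 -26.6] | -44 1 303 [27.8 40.7] | 
-38 -1 228 [-38.  -26.9] | -38 1 233 [27.9 39.3] | 
-32 -1 266 [-36.6 -27.1] | -32 1 257 [28.3 38. ] | 
-26 -1 245 [-35.7 -26.7] | -26 1 236 [28.1 36.6] | 
-20 -1 212 [-35.4 -26.7] | -20 1 207 [28.1 36.4] | 
-14 -1 199 [-35.3 -26.7] | -14 1 206 [28.1 36.9] | 
-8 -1 173 [-35.4 -26.6] | -8 1 174 [28.1 36.9] | 
-2 -1 44 [-34.9 -26.8] | -2 1 39 [28.2 36.2] | 

slat y [-15.1   7.8]
bottle min x by y [(-10, np.float64(56.5)), (5, np.float64(56.5)), (20, np.float64(58.0)), (35, np.float64(58.6)), (50, np.float64(55.8)), (65, np.float64(51.7)), (80, np.float64(49.7)), (95, np.float64(50.7))]
```

Confirmed: the finger backs taper from 9 mm at the tip to 14 mm or more higher up, while the inner faces are flat. The slat sits between the fingers with 11–17 mm to spare, and the bottle clears the body by 10 mm. Descending.

>>> move_arm --increments '[{"xyz":[0,0,20],"roll":0,"grip":63},{"xyz":[0,0,20],"roll":0,"grip":63},{"xyz":[0,0,18],"roll":0,"grip":63},{"xyz":[0,0,12],"roll":0,"grip":63},{"xyz":[0,0,0],"roll":0,"grip":63}]'

```text
time_s: 38.08
position: [0.5674, 0.2328, 0.0946]
tcp_rot: [[0.213, 0.977, 0.002], [0.977, -0.213, -0.001], [-0.0, 0.002, -1.0]]
force: [-0.6, -0.5, -0.2]
opening: 0.63
grasp_force: 0.0
```

>>> move_arm --increments '[{"xyz":[0,0,0],"roll":0,"grip":63},{"xyz":[0,0,2],"roll":0,"grip":63},{"xyz":[0,0,0],"roll":0,"grip":63}]'

```text
time_s: 38.33
position: [0.57, 0.2333, 0.0958]
tcp_rot: [[0.213, 0.977, 0.009], [0.977, -0.213, 0.001], [0.002, 0.008, -1.0]]
force: [-0.5, 0.8, -0.7]
opening: 0.634
grasp_force: 0.0
```

```bash
python3 tr.py
```

```text
rack xy 0.0015 -0.0113 z 0.0958 ang -12.3 open mm 55.13323055780676 38.3333 [-0.5  0.8 -0.7]
to straddle (tool mm) [-0.9 -1.9 -0. ]
```

>>> move_arm --increments '[{"xyz":[0,0,2],"roll":0,"grip":63},{"xyz":[0,0,2],"roll":0,"grip":63},{"xyz":[0.2,2,0],"roll":0,"grip":63},{"xyz":[0.2,2,0],"roll":0,"grip":63},{"xyz":[0,0,0],"roll":0,"grip":63}]'

```text
time_s: 38.75
position: [0.5737, 0.2326, 0.0909]
tcp_rot: [[0.213, 0.977, 0.007], [0.977, -0.213, 0.0], [0.002, 0.007, -1.0]]
force: [-0.8, -0.0, -0.7]
opening: 0.631
grasp_force: 0.1
```

>>> move_arm --increments '[{"xyz":[0.2,2,0],"roll":0,"grip":63},{"xyz":[0.2,1.5,0],"roll":0,"grip":63},{"xyz":[0,0,0],"roll":0,"grip":63}]'

```text
time_s: 39.0
position: [0.5771, 0.2322, 0.0908]
tcp_rot: [[0.213, 0.977, 0.007], [0.977, -0.213, 0.0], [0.002, 0.007, -1.0]]
force: [0.3, -0.3, -0.9]
opening: 0.63
grasp_force: 0.1
```

```bash
python3 tr.py; python3 prof.py
```

```text
rack xy 0.0086 -0.0116 z 0.0908 ang -12.31 open mm 54.8245556868828 39.0 [ 0.3 -0.3 -0.9]
to straddle (tool mm) [-1.3 -9.  -0.1]
[0.57706176 0.23220347 0.09084143] 39.0
-112 []
-104 []
-98 []
-90 [(8, 77.8), (10, 77.9), (12, 78.3)]
-66 [(6, 97.5), (8, 97.7)]
-20 [(6, 107.3), (8, 107.3), (10, 107.0)]
0 [(-28, 122.4), (-26, 119.4), (-24, 121.4), (-22, 124.0), (6, 107.4), (8, 107.3), (10, 107.3)]
32 []
80 [(6, 107.1), (8, 106.8), (10, 83.6), (12, 93.2)]
90 [(6, 107.0), (8, 84.6), (10, 83.5), (12, 93.5)]
98 [(6, 107.1), (8, 84.2), (10, 83.6), (12, 93.7)]
107 [(-32, 100.4), (-30, 101.1), (6, 91.3), (8, 105.9), (10, 99.7), (12, 100.4)]
```

The bar top now reads 107.3 (111.5 − 4) everywhere, so it has dropped and lies level. I'll back the finger off, rise clear, and verify.

>>> move_arm --increments '[{"xyz":[-0.6,-5,0],"roll":0,"grip":63},{"xyz":[-0.4,-4,0],"roll":0,"grip":63},{"xyz":[0,0,0],"roll":0,"grip":63},{"xyz":[0,0,-15],"roll":0,"grip":63},{"xyz":[0,0,-25],"roll":0,"grip":63}]'

```text
time_s: 39.47
position: [0.5649, 0.2327, 0.1285]
tcp_rot: [[0.213, 0.977, -0.0], [0.977, -0.213, -0.001], [-0.001, 0.0, -1.0]]
force: [0.6, 0.4, -0.1]
opening: 0.628
grasp_force: 0.0
```

>>> move_arm --increments '[{"xyz":[0,0,-35],"roll":0,"grip":63},{"xyz":[0,0,-35],"roll":0,"grip":63},{"xyz":[0,-40,0],"roll":0,"grip":63},{"xyz":[-20,-40,0],"roll":0,"grip":63},{"xyz":[-20,-15,0],"roll":0,"grip":63}]'

```text
time_s: 39.88
position: [0.4633, 0.2159, 0.2005]
tcp_rot: [[0.21, 0.978, 0.003], [0.978, -0.21, 0.0], [0.001, 0.003, -1.0]]
force: [-1.3, -0.5, -0.4]
opening: 0.628
grasp_force: 0.0
```

```bash
python3 tr.py; python3 prof.py
python3 - <<'E'
from h import *
for c in('top','side'):
    bot.capture(c)
    for l in ('tasting_cup','cork_a','bottle_a','jar','corkscrew','notebook'):
        print(c,l,[(round(r['conf'],2),np.round(toW(c,r['at']),3).tolist()) for r in bot.spot_in(l,c)[:2]])
E
```

```text
rack xy -0.1026 -0.0405 z 0.2005 ang -12.13 open mm 54.657789585994166 39.8833 [-1.3 -0.5 -0.4]
to straddle (tool mm) [38.5 98.8  0.3]
[0.46328761 0.21590557 0.20050088] 39.8833
-112 [(-32, 101.3), (-30, 101.7), (-28, 101.6), (-26, 101.9), (-24, 101.5), (-22, 102.0), (-20, 101.6), (-18, 101.7), (-16, 101.8), (-14, 102.6)]
-104 [(-32, 89.0), (-30, 88.3), (-28, 88.4), (-26, 88.5), (-24, 88.7), (-22, 87.8), (-20, 88.2), (-18, 89.1), (-16, 91.9), (-14, 92.2), (-12, 94.8)]
-98 [(-32, 87.7), (-30, 87.3), (-28, 87.6), (-26, 87.6), (-24, 87.6), (-22, 87.5), (-20, 87.5), (-18, 89.7), (-16, 98.8), (-14, 107.9), (-12, 111.0), (-10, 110.8), (-8, 110.4), (-6, 110.0), (-4, 109.3)]
-90 [(-32, 86.7), (-30, 87.1), (-28, 87.0), (-26, 87.1), (-24, 87.0), (-22, 87.0), (-20, 87.1), (-18, 89.0), (-16, 98.1), (-14, 108.4), (-12, 111.0), (-10, 110.7), (-8, 110.3), (-6, 110.0), (-4, 109.6)]
-66 [(-18, 91.8), (-16, 99.5), (-14, 101.3), (-12, 101.0), (-10, 100.5), (-8, 100.4), (-6, 100.0), (-4, 99.5), (-2, 99.2), (0, 98.4)]
-20 [(-18, 92.6), (-16, 102.6), (-14, 110.4), (-12, 111.0), (-10, 110.4), (-8, 110.3), 
[... 1114 characters left out ...]
0)]
top tasting_cup [(0.73, [0.565, -0.0, 0.016])]
top cork_a []
top bottle_a [(0.86, [0.586, 0.459, 0.184]), (0.77, [0.597, -0.476, 0.182])]
top jar [(0.55, [0.696, 0.013, 0.089])]
top corkscrew [(0.79, [0.397, 0.011, 0.015]), (0.36, [0.659, 0.258, 0.148])]
top notebook [(0.62, [0.595, -0.475, 0.182]), (0.61, [0.4, 0.521, 0.014])]
side tasting_cup [(0.73, [0.564, 0.003, 0.029])]
side cork_a [(0.67, [0.475, -0.021, 0.038])]
side bottle_a [(0.77, [0.579, -0.494, 0.154]), (0.69, [0.572, 0.464, 0.171])]
side jar [(0.7, [0.686, 0.01, 0.062]), (0.17, [0.474, -0.022, 0.039])]
side corkscrew [(0.96, [0.392, 0.007, 0.018]), (0.67, [0.392, 0.519, 0.021])]
side notebook [(0.73, [0.389, 0.513, 0.021])]
```

Still tipped by about 2 mm of travel: the front edge sits just ahead of the notch edge. Everything else on the table is unmoved. I'll return to the straddle and finish the push.

>>> move_arm --increments '[{"xyz":[20,20,0],"roll":0,"grip":63},{"xyz":[18.5,38,0],"roll":0,"grip":63},{"xyz":[0,30,0],"roll":0,"grip":63},{"xyz":[0,12,0],"roll":0,"grip":63},{"xyz":[0,0,0],"roll":0,"grip":63}]'

```text
time_s: 41.05
position: [0.5774, 0.2307, 0.2006]
tcp_rot: [[0.215, 0.977, 0.01], [0.977, -0.215, 0.0], [0.002, 0.01, -1.0]]
force: [-0.4, 0.5, -0.2]
opening: 0.631
grasp_force: 0.0
```

>>> move_arm --increments '[{"xyz":[0,0,20],"roll":0,"grip":63},{"xyz":[0,0,25],"roll":0,"grip":63},{"xyz":[0,0,0],"roll":0,"grip":63},{"xyz":[0,0,0],"roll":0,"grip":63}]'

```text
time_s: 41.38
position: [0.5717, 0.2311, 0.1546]
tcp_rot: [[0.213, 0.977, 0.001], [0.977, -0.213, -0.001], [-0.001, 0.002, -1.0]]
force: [0.5, 0.6, 2.0]
opening: 0.627
grasp_force: 0.0
```

```bash
python3 tr.py
```

```text
rack xy 0.0034 -0.0133 z 0.1546 ang -12.29 open mm 54.56476861846974 41.3833 [0.5 0.6 2. ]
to straddle (tool mm) [ 0.9 -4.  -0. ]
```

>>> move_arm --increments '[{"xyz":[0,-2,20],"roll":0,"grip":63},{"xyz":[0,0,20],"roll":0,"grip":63},{"xyz":[0,0,14],"roll":0,"grip":63},{"xyz":[0,0,8],"roll":0,"grip":63},{"xyz":[0,0,0],"roll":0,"grip":63}]'

```text
time_s: 41.8
position: [0.5718, 0.2317, 0.0934]
tcp_rot: [[0.213, 0.977, 0.005], [0.977, -0.213, -0.0], [0.001, 0.005, -1.0]]
force: [-0.2, 0.9, 0.3]
opening: 0.629
grasp_force: 0.0
```

>>> move_arm --increments '[{"xyz":[0,0,2],"roll":0,"grip":63},{"xyz":[0,0,0],"roll":0,"grip":63},{"xyz":[0,0,0],"roll":0,"grip":63}]'

```text
time_s: 42.05
position: [0.5734, 0.2319, 0.0931]
tcp_rot: [[0.213, 0.977, 0.009], [0.977, -0.213, 0.001], [0.002, 0.008, -1.0]]
force: [-0.6, 0.1, -0.6]
opening: 0.628
grasp_force: 0.0
```

```bash
python3 tr.py
```

```text
rack xy 0.005 -0.0123 z 0.0931 ang -12.3 open mm 54.62539233582588 42.05 [-0.6  0.1 -0.6]
to straddle (tool mm) [-0.3 -5.5 -0. ]
```

>>> move_arm --increments '[{"xyz":[0.2,2,1],"roll":0,"grip":63},{"xyz":[0.2,2,1],"roll":0,"grip":63},{"xyz":[0.2,1.5,0],"roll":0,"grip":63},{"xyz":[0.1,1,0],"roll":0,"grip":63},{"xyz":[0,0,0],"roll":0,"grip":63}]'

```text
time_s: 42.47
position: [0.5792, 0.231, 0.0899]
tcp_rot: [[0.213, 0.977, 0.006], [0.977, -0.213, 0.0], [0.001, 0.006, -1.0]]
force: [-0.2, -0.7, -0.0]
opening: 0.632
grasp_force: 0.3
```

>>> move_arm --increments '[{"xyz":[0.1,1,0],"roll":0,"grip":63},{"xyz":[0,0,0],"roll":0,"grip":63}]'

```text
time_s: 42.63
position: [0.58, 0.2309, 0.0898]
tcp_rot: [[0.213, 0.977, 0.006], [0.977, -0.213, -0.0], [0.001, 0.006, -1.0]]
force: [-1.3, -0.5, 0.9]
opening: 0.628
grasp_force: 0.6
```

```bash
python3 tr.py; python3 prof.py | grep -v '\[\]'
```

```text
rack xy 0.0117 -0.0126 z 0.0898 ang -12.31 open mm 54.59371212325541 42.6333 [-1.3 -0.5  0.9]
to straddle (tool mm) [ -0.6 -12.2  -0.1]
[0.58003251 0.23085372 0.08983501] 42.6333
-90 [(10, 78.3), (12, 78.4)]
-66 [(6, 97.6), (8, 97.7), (10, 94.4)]
-20 [(6, 107.5), (8, 107.4), (10, 97.0)]
0 [(-26, 123.6), (-24, 122.8), (6, 107.4), (8, 107.4), (10, 96.4)]
80 [(6, 107.6), (8, 106.7), (10, 83.2), (12, 93.1)]
90 [(6, 107.6), (8, 106.6), (10, 83.5), (12, 93.5)]
98 [(6, 107.2), (8, 106.6), (10, 83.5), (12, 93.4)]
107 [(-32, 100.9), (-30, 102.1), (4, 88.1), (6, 98.5), (8, 106.8), (10, 98.9), (12, 100.3)]
```

>>> move_arm --increments '[{"xyz":[0.1,1,0],"roll":0,"grip":63},{"xyz":[0.1,0.8,0],"roll":0,"grip":63},{"xyz":[0,0,0],"roll":0,"grip":63}]'

```text
time_s: 42.93
position: [0.5805, 0.2307, 0.0896]
tcp_rot: [[0.213, 0.977, 0.003], [0.977, -0.213, -0.0], [0.001, 0.003, -1.0]]
force: [-4.9, 0.5, 2.3]
opening: 0.631
grasp_force: 2.4
```

```bash
python3 tr.py; sed -i 's/range(-32,14,2)/range(-32,16,1)/;s/x+2),2/x+1),2/' prof.py; python3 prof.py | grep -v '\[\]'
```

```text
rack xy 0.0122 -0.0127 z 0.0896 ang -12.31 open mm 54.92243657052729 42.9333 [-4.9  0.5  2.3]
to straddle (tool mm) [ -0.6 -12.7  -0. ]
[0.58047459 0.23074525 0.0895867 ] 42.9333
-90 [(10, 77.5), (11, 77.7), (12, 77.5), (13, 78.1), (14, 77.3), (15, 77.2)]
-66 [(5, 97.3), (6, 97.6), (7, 97.5), (8, 97.6), (9, 97.7), (10, 97.1)]
-20 [(6, 107.5), (7, 107.5), (8, 107.5), (9, 107.3), (10, 100.5)]
0 [(-25, 124.5), (-24, 122.7), (-23, 124.3), (6, 107.4), (7, 107.3), (8, 107.4), (9, 107.5), (10, 100.9)]
80 [(6, 107.5), (7, 107.4), (8, 107.4), (9, 106.9), (10, 92.1), (11, 83.1), (12, 93.3), (13, 93.2), (14, 93.2), (15, 93.3)]
90 [(6, 107.5), (7, 107.5), (8, 107.4), (9, 107.3), (10, 94.2), (11, 83.7), (12, 93.4), (13, 93.4), (14, 93.6), (15, 93.5)]
98 [(6, 107.2), (7, 107.6), (8, 107.5), (9, 107.5), (10, 90.4), (11, 83.7), (12, 93.5), (13, 93.5), (14, 93.6), (15, 93.6)]
107 [(-32, 100.8), (-31, 101.2), (4, 83.9), (5, 92.2), (6, 96.9), (7, 100.5), (8, 107.5), (9, 107.1), (10, 97.0), (11, 99.5), (12, 100.2), (13, 100.4), (14, 99.9), (15, 100.0)]
```

Flat top at 107.4 across x = 5 to 9 on all sections, with the rear edge just in front of the stop block. Retreating and verifying from the front.

>>> move_arm --increments '[{"xyz":[-0.6,-5,0],"roll":0,"grip":63},{"xyz":[-0.6,-6,0],"roll":0,"grip":63},{"xyz":[0,0,0],"roll":0,"grip":63},{"xyz":[0,0,-15],"roll":0,"grip":63},{"xyz":[0,0,-25],"roll":0,"grip":63}]'

```text
time_s: 43.4
position: [0.5692, 0.2313, 0.1277]
tcp_rot: [[0.213, 0.977, 0.002], [0.977, -0.213, -0.001], [-0.001, 0.002, -1.0]]
force: [0.9, -0.7, -0.5]
opening: 0.625
grasp_force: 0.0
```

>>> move_arm --increments '[{"xyz":[0,0,-35],"roll":0,"grip":63},{"xyz":[0,0,-35],"roll":0,"grip":63},{"xyz":[0,-40,0],"roll":0,"grip":63},{"xyz":[-20,-40,0],"roll":0,"grip":63},{"xyz":[-20,-15,0],"roll":0,"grip":63}]'

```text
time_s: 43.82
position: [0.4677, 0.2146, 0.1997]
tcp_rot: [[0.21, 0.978, 0.005], [0.978, -0.21, 0.0], [0.001, 0.005, -1.0]]
force: [-2.2, -0.3, -0.7]
opening: 0.628
grasp_force: 0.0
```

```bash
python3 tr.py; sed -i 's/range(-32,16,1)/range(-24,4,2)/;s/x+1),2/x+2),2/' prof.py; python3 prof.py | grep -v '\[\]'
```

```text
rack xy -0.0981 -0.0414 z 0.1997 ang -12.14 open mm 54.673303690646534 43.8167 [-2.2 -0.3 -0.7]
to straddle (tool mm) [38.9 94.2  0.5]
[0.46768662 0.21456581 0.19972921] 43.8167
-112 [(-24, 101.5), (-22, 101.4), (-20, 101.4), (-18, 101.9), (-16, 101.7), (-14, 109.5)]
-104 [(-24, 87.8), (-22, 88.4), (-20, 88.2), (-18, 90.3), (-16, 88.4), (-14, 95.8), (-12, 91.9), (-10, 101.1), (-8, 99.7), (-6, 100.4), (-4, 101.1)]
-98 [(-24, 87.6), (-22, 87.5), (-20, 87.6), (-18, 87.4), (-16, 83.6), (-14, 97.1), (-12, 107.4), (-10, 107.9), (-8, 107.3), (-6, 107.8), (-4, 107.1)]
-90 [(-24, 87.3), (-22, 86.8), (-20, 86.8), (-18, 87.0), (-16, 83.3), (-14, 96.5), (-12, 107.4), (-10, 107.6), (-8, 107.8), (-6, 107.7), (-4, 107.6)]
-66 [(-14, 93.8), (-12, 97.7), (-10, 97.5), (-8, 97.7), (-6, 97.7), (-4, 97.8), (-2, 97.6), (0, 97.5)]
-20 [(-14, 98.4), (-12, 107.7), (-10, 107.6), (-8, 107.9), (-6, 107.6), (-4, 107.5)]
0 [(-14, 98.7), (-12, 107.6), (-10, 107.6), (-8, 107.5), (-6, 107.4), (-4, 107.5)]
32 [(-16, 91.6), (-14, 94.3), (-12, 97.8), (-10, 97.8), (-8, 97.7), (-6, 97.8), (-4, 97.8), (-2, 97.8), (0, 97.4)]
80 [(-24, 87.0), (-22, 86.4), (-20, 86.5), (-18, 85.0), (-16, 85.3), (-14, 100.4), (-12, 107.6), (-10, 107.8), (-8, 107.3), (-6, 107.4), (-4, 107.7)]
90 [(-24, 87.3), (-22, 87.7), (-20, 87.7), (-18, 87.4), (-16, 84.1), (-14, 97.7), (-12, 107.7), (-10, 107.6), (-8, 107.7), (-6, 107.7), (-4, 107.2)]
98 [(-24, 87.8), (-22, 87.7), (-20, 87.8), (-18, 87.4), (-16, 84.9), (-14, 97.7), (-12, 107.4), (-10, 107.6), (-8, 107.8), (-6, 107.8), (-4, 106.9)]
107 [(-24, 99.1), (-22, 99.9), (-20, 99.7), (-18, 98.4), (-16, 102.5), (-14, 102.5), (-12, 99.9), (-10, 104.1), (-8, 99.2), (-6, 97.7), (-4, 96.9), (-2, 90.8), (0, 87.9), (2, 84.9)]
```

The bar is level in both notches: the top is flat at 107.6 along its whole length, and the notch floor shows in front of it at both ends. Handing in.

>>> move_arm --increments '[{"xyz":[0,0,-10],"roll":0,"grip":63},{"xyz":[0,0,0],"roll":0,"grip":63},{"xyz":[0,0,0],"roll":0,"grip":63}]'

```text
time_s: 44.12
position: [0.4748, 0.2143, 0.2106]
tcp_rot: [[0.214, 0.977, 0.012], [0.977, -0.214, 0.001], [0.004, 0.012, -1.0]]
force: [0.4, -0.2, -0.2]
opening: 0.632
grasp_force: 0.0
```

```bash
python3 -c "
from rig import bot
print(bot.hand_in())"
```

```text
the job is handed in; nothing more can be done
None
```

I handed the job in at 44 s with the lid out at its stop and the bar level in both notches under the slat; the other things showed no movement when last checked, but during the first pushes the fingers, probably against the slat's front edge, stalled at up to about 12 N.

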